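Clip the fretboard to the drilling sled and index it one hole

TASK

Take the spring clamp off its parking stand and clip it down over the fretboard and the fence behind it, on the half away from the lock knob. Then pull the knob up, slide the sled one hole to the left (towards the wooden end block) and let the pin drop fully into that hole. Finish while still holding the knob with the pin home, ready for drilling; keep the fretboard seated against the fence and do not disturb the other things on the bench.

Things in the scene. Friction and masses are not known exactly. Their poses are not given: they have to be found in the camera images.
- clamp_pivot (a point): spring clamp, clothes-peg type, dark steel with black rubber tips, 90 g, starts clipped upright on the parking stand. Point: its hinge pin (hub 12 mm diameter). z up along the handles, x = the way handles and jaws open and close, y along the hinge; tilts up to 0.25 rad about y while squeezed. Jaw pads: 22 mm wide (y), 28 to 42 mm below the hinge
- clamp_jaw (a joint): clamp angle, rad: 0 = jaws 16 mm apart (parked, or on the fence), handles 60 mm over outsides; 0.45 = squeezed fully open (stop): jaws about 32 mm apart, 48 over outsides, handles about 44; -0.42 = shut. Squeeze the two rounded handle bars (8 mm thick, 28 mm long along y, centred 36 mm above the hinge); it takes 8 to 13 N a side
- park (a point): parking stand: a board 16 mm thick (its x), 130 mm long (its y), standing on edge on a 100 x 130 mm foot, fixed; point on the middle of the board's top edge, 75 mm above the table. The parked clamp's hinge is 28 mm above this edge
- fence_top (a point): middle of the top edge of fence and fretboard together, on the plywood sled of the jig, 90 mm above the table, moves with the sled. y along the fence and the slide (towards the end block), x across it, away from the robot. Fence (8 mm, +x side) and fretboard (8 mm, -x side) are 16 mm together, y +-100 mm. Clamp belongs at y -100 to 0 mm, hinge best 28 mm above this edge (pads grip 14 mm deep)
- fretboard_mid (a point): middle of the loose fretboard, dark wood, 200 x 44 x 8 mm, 65 g, standing on its long edge on the sled, in front of the fence, behind a low lip
- knob (a point): middle of the black lock knob, an upright cylinder 26 mm in diameter, 24 mm high, centre 70 mm above the table with the pin home; at the front left of the sled, 75 mm towards the robot from the fence and 85 mm left of its middle. Under it a bushing (18 mm diameter, 10 mm high) on an aluminium tab, top 46 mm above the table. Axes as fence_top
- lock (a joint): lift of the lock knob and pin, m: 0 = pin home in a hole (8 mm deep), 0.016 = upper stop; the pin clears the holes above 0.008; a spring pulls it down with 3 to 6 N. Pulling the knob sideways, held lifted, drags the sled along
- sled (a joint): position of the sled along the jig, m, positive towards the wooden end block (to the robot's left): 0 = the hole it starts in, 0.036 = next hole (holes are 36 mm apart, 12 mm in diameter; pin 8 mm). It slides with about 2 N of friction
- next_hole (a point): mouth of the next hole, on the top of the fixed aluminium hole strip along the front of the jig, 36 mm above the table; same axes as fence_top at the start
- dot_jar: small clear jar with metal lid, 44 mm diameter, 45 mm high, standing behind the jig, a bystander; origin at its underside
- driver: screwdriver, 170 mm, lying between the jig and the robot, a bystander; origin at its underside
- glue: white glue bottle, 52 mm diameter, 150 mm high, standing, a bystander; origin at its underside
- offcut: dark wood offcut 75 x 50 x 22 mm, lying to the left of the parking stand, a bystander; origin at its underside
- brush: flat brush, 180 mm, lying behind the jig, a bystander; origin at its underside
- cup: white mug, 72 mm diameter, 85 mm high, to the right of the jig, a bystander; origin at its underside
Not all that is in view belongs to the job. There is more than one size of the part that bears clamp_pivot; the job needs the smallest.

How it is judged:
By the outcome, as a careful person would: the job done as asked, in the order asked, and still so for the second after the job is handed in, while the arm keeps its last pose, push and grip.
It also fails if it takes over 51 s, if anything falls off the work surface, if the arm or the gripper's body presses on something with over 40 N, if the wrist force passes 120 N, or if a joint passes its speed limit or range.

ROBOT

A 6-joint arm with a two-finger parallel gripper is mounted at the origin on the work surface. World frame = base frame: x ahead of the robot, y to its left, z up, the work surface at z = 0. Lengths are in m, angles in rad, forces in N, time in s.
With the tool pointing down it reaches from about 0.3 to 0.775 m from the base axis. Payload 14.6 kg.
Tool frame: the origin (TCP) lies between the finger pads; the fingertips stand 19 mm ahead of it and the grasp point (between the pads) is the TCP (ctrl.finger_overhang is the distance from the TCP to the fingertips, in m); z points along the fingers, y is the direction in which the jaws open and shut (so a half turn about z gives the same grasp; the last joint's range is limited). The gripper opens to 94 mm and grips with 3 to 60 N. Pads are 16 mm wide; open, the fingers measure 119 mm over their backs; the gripper's body (75 mm by 177 mm) begins 78 mm behind the grasp point.
Start: joints at [-1.348, 0.3, 1.521, -0, 1.321, -0.067], TCP at [0.157, -0.527, 0.195] pointing down, gripper open.
Joint ranges: [-3.03, 3.03], [-0.79, 2.21], [0.23, 2.52], [-1.04, 4.18], [0, 3.07], [-2.55, 2.55]. Speed limits (rad/s): [2.22, 2.22, 2.57, 3.14, 3.14, 3.14].

INTERFACE

Orientations are given as [roll, pitch, yaw] about the fixed x, y, z axes, in that order (R = Rz(yaw) Ry(pitch) Rx(roll)).
In Python, from station import ctrl gives the robot as it stands.
- The arm moves only by the tool send_rows, never from a script. Its argument "series" is a list of rows, each a list of 7 numbers: the turn, a rotation vector about the tool's x, y, z in degrees, then the shift along the tool's x, y, z in m, then the gripper's target within -1 to 1 (fully open at 1, half-way at 0, shut at -1). A call has 1 to 8 rows; each row is the pose to reach, as a shift and turn from the pose commanded when the call began, along the tool's axes at that moment; what a row does not reach only later rows make up. A row lasts 1/10 s, in which the tool goes at most 50 mm and 8.59 degrees, less where a joint would pass 70% of its speed; a pose out of reach is approached as far as the arm can. A call with a gripper value outside its range is refused whole. The fingers move at their own pace and stop on an object; "force" is the grip in N (left out, the last holds). Time passes only in rows, so rows that repeat a pose let the fingers close. It gives the time, the measured TCP pose, the force and the opening at its end, in the units of the state.
- ctrl.get_obs(): the state, without advancing time (a new reading comes with each control period).
- ctrl.camera(name): name is "scene" or "top" or "wrist"; returns a dict with "pixels" (420x560x3 uint8, red, green, blue), "z_map" (420x560 float32, m along the optical axis (not along the pixel's ray), 0 where there is no reading), "fov_y" (degrees; the focal length in pixels is half the picture's height over the tangent of half this angle, whatever the lens; pixels are square), "cx", "cy" (the principal point, pixels), "R" (3x3) and "t" (3): a world point X has camera coordinates R X + t. Camera axes: x right, y down, z forward; pixel columns grow to the right and rows downward; lengths in m; the calibration is good to about 2 mm. A picture is of the moment at which its call begins.
- ctrl.hand_in(): hands the job in, once; it reports no verdict.
The state is a dict: "time_s": time; "qpos": joint angles; "joint_vel": joint speeds; "tau": joint torques, N m; "ee_pos": TCP position; "eef_rot": TCP orientation; "force": force on the tool from outside, world axes, zero at the start; "moment": the same for the moment, N m; "grip_width": finger opening in m.
Only numpy, scipy, OpenCV 4.12 (cv2) and the standard library are available. Lean on these libraries where they do the work, as an engineer would, in place of code of your own. Each camera call takes 0.05 s, during which the arm holds its last target.

## Working session

There is one attempt and no reset: what is moved stays moved. The work goes in short steps, Python scripts to look and compute and a tool call to move; the robot and the scene stay as the last step left them, time stands still between calls to the robot, and variables do not carry over. Pictures are saved under pics/ and viewed, and the job is handed in when it is done.

Besides the shell and the picture viewer there is one more tool, called after "Emit:" in YAML: its name, and indented under it one key for each argument. send_rows: Moves the arm, as the interface text tells. Its arguments: {"type":"object","properties":{"series":{"type":"array"},"force":{"type":"number"}},"required":["series"]}

```bash
ls; mkdir -p pics; cat > h.py <<'E'
from station import ctrl
import numpy as np, cv2
def shot(n,f):
    c=ctrl.camera(n); np.savez('pics/'+f+'.npz',**{k:np.array(v) for k,v in c.items()})
    cv2.imwrite('pics/'+f+'.png',cv2.cvtColor(c['pixels'],cv2.COLOR_RGB2BGR)); return c
def load(f): return dict(np.load('pics/'+f+'.npz'))
def cloud(c):
    z=c['z_map'];h,w=z.shape;fl=h/2/np.tan(np.radians(float(c['fov_y']))/2)
    u,v=np.meshgrid(np.arange(w),np.arange(h))
    P=np.stack([(u-c['cx'])/fl*z,(v-c['cy'])/fl*z,z],-1)
    return (P-c['t'])@c['R']
E
python3 - <<'E'
from h import *
print(ctrl.get_obs())
for n in ['scene','top','wrist']:
    c=shot(n,n+'0'); print(n,c['fov_y'],c['R'],c['t'])
E
```

```text
pics
{'time_s': 0.0, 'qpos': array([-1.34761361e+00,  3.00471203e-01,  1.52156816e+00,  4.93482938e-06,
        1.32068653e+00, -6.66310785e-02]), 'joint_vel': array([ 0.00071068,  0.00069018,  0.0010792 ,  0.00013725, -0.00100398,
        0.00054226]), 'tau': array([-1.72540811e-03, -5.31804442e+01, -3.52737522e+01,  7.07967044e-02,
        2.44221976e-02, -7.93888876e-05]), 'ee_pos': array([ 0.15709868, -0.52680877,  0.19429175]), 'eef_rot': array([-3.14046225e+00, -8.02223168e-05,  2.89812528e-01]), 'force': array([-0.60822704,  0.65569321, -0.49909462]), 'moment': array([-0.05863741,  0.04606073,  0.04196865]), 'grip_width': 0.09416186890246656}
scene 49.515672663871605 [[ 0.08380201  0.99640084 -0.01275142]
 [ 0.80766316 -0.07541227 -0.58480185]
 [-0.58365867  0.03870872 -0.81107595]] [-0.02104701 -0.40270812  1.60542703]
top 45.17995768629156 [[-0.02018801 -0.99977201  0.00695562]
 [-0.9895163   0.01898487 -0.14316793]
 [ 0.14300324 -0.00977298 -0.98967397]] [-0.01780475  0.58274702  1.49472706]
wrist 71.1010758209512 [[ 0.28633965 -0.95812704 -0.00147684]
 [-0.92304749 -0.27626861  0.26769197]
 [-0.25689092 -0.07528763 -0.96350341]] [-0.54883039 -0.02865049  0.39193279]
```

View pics/scene0.png

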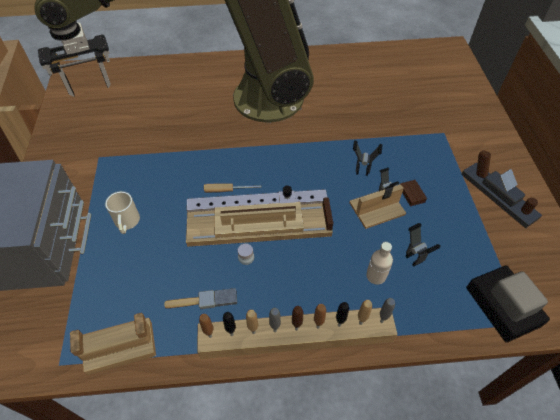

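View pics/top0.png

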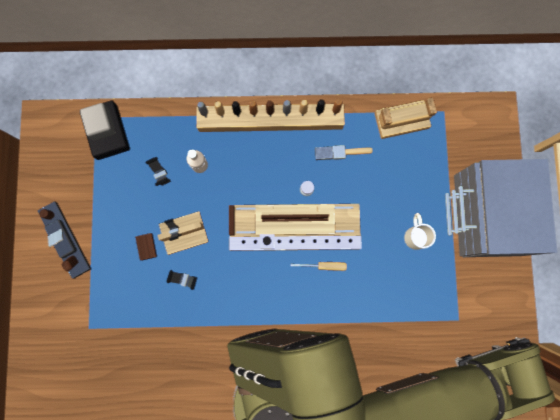

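View pics/wrist0.png

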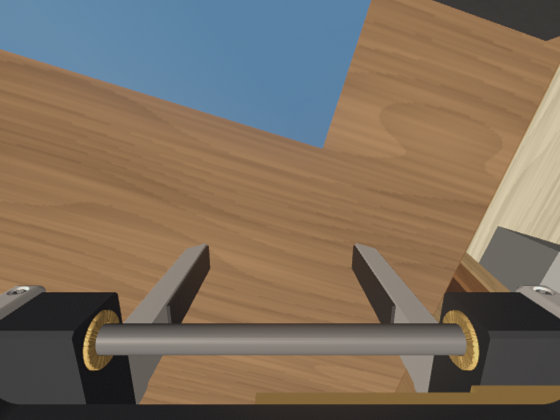

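```bash
python3 - <<'E'
from h import *
a=cv2.imread('pics/top0.png'); s=cv2.imread('pics/scene0.png')
cv2.imwrite('pics/z1.png',cv2.resize(a[140:300,130:230],None,fx=5,fy=3.75*5/3.75*0.75,interpolation=2) if 0 else cv2.resize(a[150:300,130:300],None,fx=4,fy=4,interpolation=2))
cv2.imwrite('pics/z2.png',cv2.resize(s[140:270,310:450],None,fx=4.5,fy=4.5,interpolation=2))
for f in ['top0','scene0']:
    c=load(f);P=cloud(c)
    np.set_printoptions(precision=4,suppress=True)
    pts={'top0':[(175,229),(171,229),(267,240),(295,217),(290,205),(185,245),(182,280),(158,172)],'scene0':[(387,183),(390,175),(287,190),(260,215),(380,210)]}[f]
    for u,v in pts: print(f,u,v,P[v,u])
E
```

```text
top0 175 229 [0.5135 0.2825 0.1073]
top0 171 229 [0.5138 0.2941 0.1071]
top0 267 240 [0.479  0.0178 0.0748]
top0 295 217 [ 0.545  -0.0662  0.0809]
top0 290 205 [ 0.5862 -0.0531  0.0471]
top0 185 245 [0.4738 0.2714 0.0086]
top0 182 280 [0.3673 0.2694 0.0635]
top0 158 172 [0.6928 0.345  0.0615]
scene0 387 183 [0.5093 0.285  0.1093]
scene0 390 175 [0.3941 0.3414 0.0014]
scene0 287 190 [0.4871 0.016  0.083 ]
scene0 260 215 [ 0.56   -0.0636  0.0767]
scene0 380 210 [0.5304 0.2779 0.0149]
```

View pics/z1.png

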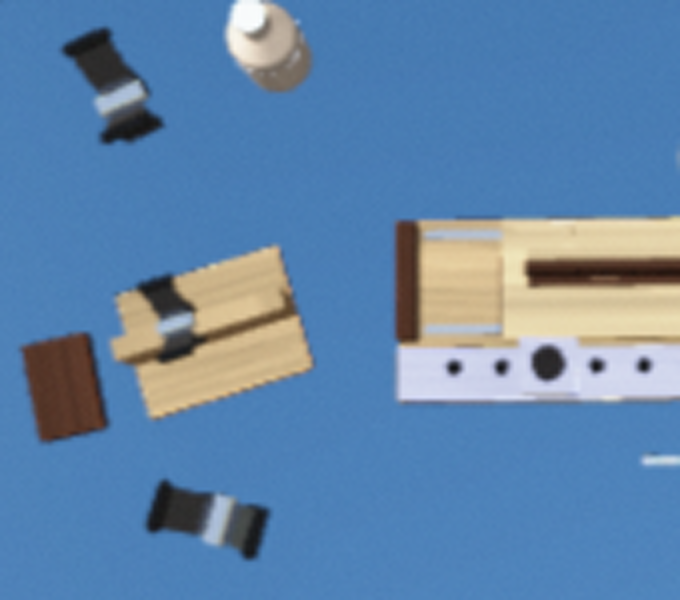

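View pics/z2.png

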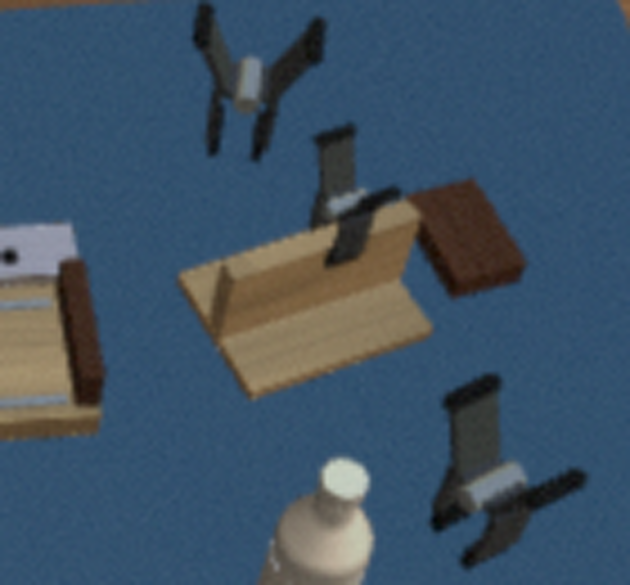

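```bash
python3 - <<'E'
from h import *
np.set_printoptions(precision=4,suppress=True)
for f in ['top0','scene0']:
    c=load(f);P=cloud(c);I=c['pixels'].astype(int)
    x,y,z=P[...,0],P[...,1],P[...,2]
    m=(x>.42)&(x<.62)&(y>.18)&(y<.40)&(c['z_map']>0)
    cl=m&(z>.082); Q=P[cl]; print(f,'clamp',cl.sum(),Q.min(0),Q.max(0),Q.mean(0))
    for q in sorted(Q.tolist(),key=lambda q:-q[2])[::max(1,len(Q)//25)]: print(np.array(q))
    wood=m&(z>.068)&(z<.082)&(I[...,0]>I[...,2]+25)
    Q=P[wood];print('board',wood.sum(),Q.mean(0)); r=cv2.minAreaRect(Q[:,:2].astype(np.float32)*1000);print(r)
    m=(x>.40)&(x<.7)&(y>-.2)&(y<.12)&(c['z_map']>0)
    fe=m&(z>.083)&(z<.1);print('fence',fe.sum(),cv2.minAreaRect(P[fe][:,:2].astype(np.float32)*1000),P[fe].mean(0))
    kn=m&(x<.51)&(z>.07);print('knob',kn.sum(),P[kn].mean(0),P[kn].min(0),P[kn].max(0))
E
```

```text
top0 clamp 196 [0.4786 0.2376 0.0822] [0.5391 0.3197 0.1497] [0.5118 0.286  0.1215]
[0.5322 0.2965 0.1497]
[0.4895 0.2658 0.1467]
[0.5356 0.2976 0.1448]
[0.487  0.2664 0.1437]
[0.4846 0.2862 0.1429]
[0.4874 0.2753 0.1413]
[0.5306 0.3015 0.1397]
[0.5333 0.2876 0.1387]
[0.5391 0.2824 0.1368]
[0.4883 0.2856 0.1324]
[0.526  0.2954 0.1285]
[0.4942 0.2725 0.1275]
[0.5266 0.2937 0.1229]
[0.5324 0.2828 0.1208]
[0.4952 0.2858 0.1184]
[0.5241 0.2835 0.117 ]
[0.4982 0.2722 0.1147]
[0.5191 0.2932 0.1115]
[0.5047 0.2876 0.1101]
[0.5164 0.2936 0.1095]
[0.5195 0.2995 0.109 ]
[0.5135 0.2853 0.1078]
[0.5048 0.2795 0.1074]
[0.508  0.294  0.1069]
[0.5137 0.2884 0.1065]
[0.5079 0.2772 0.1046]
[0.5172 0.2979 0.1027]
[0.4976 0.2744 0.0889]
board 197 [0.5138 0.2718 0.0749]
((514.981201171875, 276.44903564453125), (21.883686065673828, 129.1690673828125), 16.226154327392578)
fence 402 ((513.9234008789062, -66.1655502319336), (200.47784423828125, 94.8456802368164), 89.97496032714844) [ 0.5493 -0.0621  0.0896]
knob 60 [0.4788 0.0183 0.0814] [0.4665 0.0059 0.0748] [0.4907 0.0295 0.091 ]
scene0 clamp 255 [0.4821
[... 308 characters left out ...]
.1219]
[0.4959 0.278  0.1193]
[0.5002 0.2804 0.1158]
[0.5257 0.2777 0.1133]
[0.4965 0.2849 0.1109]
[0.5256 0.2758 0.1091]
[0.5011 0.2816 0.1083]
[0.5116 0.2876 0.1075]
[0.5241 0.2877 0.1058]
[0.5154 0.2762 0.105 ]
[0.5016 0.2906 0.1036]
[0.527  0.2852 0.101 ]
[0.5247 0.2919 0.0974]
[0.506  0.2693 0.0942]
[0.5276 0.2762 0.0899]
[0.5017 0.2691 0.0846]
board 223 [0.5177 0.2677 0.0734]
((516.1499633789062, 274.2034912109375), (24.43783950805664, 131.3048095703125), 13.502864837646484)
fence 486 ((524.4213256835938, -70.6272201538086), (91.74288177490234, 200.83511352539062), 3.1101016998291016) [ 0.5552 -0.0675  0.0886]
knob 69 [0.4834 0.016  0.0791] [0.4699 0.0049 0.0704] [0.4959 0.0278 0.0861]
```

```bash
cat >> h.py <<'E'
from scipy.spatial.transform import Rotation as Ro
np.set_printoptions(precision=4,suppress=True)
def rel(p,yaw,cur=None):
    o=ctrl.get_obs(); 
    if cur is None: cur=(o['ee_pos'],o['eef_rot'])
    R0=Ro.from_euler('xyz',cur[1]);R1=Ro.from_euler('xyz',[np.pi,0,np.radians(yaw)])
    rv=(R0.inv()*R1).as_rotvec(degrees=True); d=R0.inv().apply(np.array(p)-cur[0])
    print('t',round(o['time_s'],2),'pos',o['ee_pos'],'rot',np.degrees(o['eef_rot']),'F',o['force'],'w',round(o['grip_width'],4)); print('ROW turn',rv.round(2),'shift',d.round(4),'rows',np.linalg.norm(d)/.05)
    return rv,d
E
python3 - <<'E'
from h import *
for f in ['wrist0','top0','scene0']:
    c=load(f); print(f,-c['R'].T@c['t'])
rel([.44,-.2,.30],75)
E
```

```text
wrist0 [ 0.2314 -0.5043  0.3845]
top0 [ 0.3625 -0.0143  1.5628]
scene0 [ 1.264  -0.0715  1.0664]
t 0.15 pos [ 0.1571 -0.5269  0.1944] rot [-179.9523   -0.0032   16.6044] F [-0.124  -0.1285 -0.0201] w 0.0941
ROW turn [ -0.04  -0.03 -58.4 ] shift [ 0.3645 -0.2325 -0.1053] rows 8.899522907704863
```

Emit:
send_rows:
  series:
    - [0,0,-7.5,0.02,-0.02,-0.05,1]
    - [0,0,-15,0.06,-0.04,-0.09,1]
    - [0,0,-23,0.105,-0.065,-0.105,1]
    - [0,0,-31,0.15,-0.095,-0.105,1]
    - [0,0,-39,0.195,-0.125,-0.105,1]
    - [0,0,-46,0.24,-0.155,-0.105,1]
    - [0,0,-53,0.285,-0.18,-0.105,1]
    - [0,0,-58.4,0.325,-0.205,-0.105,1]

```text
time_s: 0.95
ee_pos: [0.3918, -0.2573, 0.2999]
eef_rot: [3.141, 0.0, 1.314]
force: [0.7, -0.2, 0.0]
grip_width: 0.0938
```

```bash
python3 - <<'E'
from h import *
rel([.51,.28,.26],105)
E
```

```text
t 0.95 pos [ 0.3918 -0.2573  0.2999] rot [179.9855   0.0062  75.2761] F [ 0.6743 -0.2075  0.0389] w 0.0938
ROW turn [  0.01   0.01 -29.72] shift [ 0.5497 -0.0223  0.0399] rows 11.031156807513138
```

Emit:
send_rows:
  series:
    - [0,0,-4,0.045,-0.002,0,1]
    - [0,0,-8,0.095,-0.005,0,1]
    - [0,0,-12,0.145,-0.007,0,1]
    - [0,0,-16,0.19,-0.01,0,1]
    - [0,0,-20,0.24,-0.012,0,1]
    - [0,0,-24,0.29,-0.014,0,1]
    - [0,0,-28,0.34,-0.016,0.01,1]
    - [0,0,-29.7,0.385,-0.018,0.02,1]

```text
time_s: 1.75
ee_pos: [0.4731, 0.1198, 0.2797]
eef_rot: [3.141, 0.0, 1.831]
force: [0.5, -0.8, -0.7]
grip_width: 0.0938
```

Emit:
send_rows:
  series:
    - [0,0,0,0.04,0.02,0.01,1]
    - [0,0,0,0.08,0.04,0.02,1]
    - [0,0,0,0.12,0.06,0.02,1]
    - [0,0,0,0.14,0.07,0.02,1]
    - [0,0,0,0.14,0.07,0.02,1]

```text
time_s: 2.25
ee_pos: [0.505, 0.273, 0.2587]
eef_rot: [-3.14, 0.0, 1.83]
force: [-1.1, -0.7, 0.2]
grip_width: 0.0937
```

```bash
python3 - <<'E'
from h import *
rel([.511,.283,.25],105)
shot('wrist','w1')
E
```

```text
t 2.25 pos [0.505  0.273  0.2587] rot [-179.9097    0.      104.8662] F [-1.1412 -0.6571  0.1573] w 0.0937
ROW turn [-0.09 -0.   -0.13] shift [0.0081 0.0084 0.0087] rows 0.29091764527478087
```

View pics/w1.png

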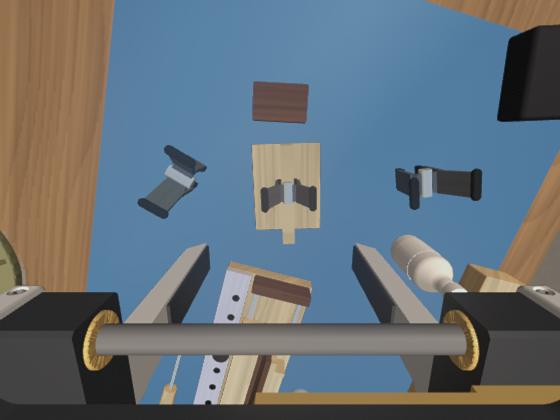

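```bash
python3 - <<'E'
from h import *
c=load('w1');P=cloud(c);I=c['pixels'].astype(int);print(-c['R'].T@c['t'],c['R'][2])
x,y,z=P[...,0],P[...,1],P[...,2]
m=(x>.40)&(x<.62)&(y>.18)&(y<.40)&(c['z_map']>0)&(np.arange(420)[:,None]<245)
cl=m&(z>.082);Q=P[cl]
print(cl.sum(),Q.min(0),Q.max(0))
top=m&(z>.130);Q=P[top]
k,l,cc=cv2.kmeans(Q.astype(np.float32),2,None,(3,50,1e-5),5,0);print(cc)
for i in (0,1):
    q=Q[l[:,0]==i]; print(len(q),q.min(0),q.max(0),cv2.minAreaRect(q[:,:2].astype(np.float32)*1000))
d=cc[1]-cc[0];print('angle',np.degrees(np.arctan2(d[1],d[0])),cc.mean(0))
hub=m&(z>.095)&(z<.12)&(I.sum(-1)>330);print('hub',hub.sum(),P[hub].mean(0),np.median(P[hub],0),P[hub].max(0))
wood=m&(z>.07)&(z<.08)&(I[...,0]>I[...,2]+25);Q=P[wood];print('board',wood.sum(),Q.mean(0),cv2.minAreaRect(Q[:,:2].astype(np.float32)*1000))
foot=m&(z>.005)&(z<.02)&(I[...,0]>I[...,2]+25);Q=P[foot];print('foot',foot.sum(),Q.mean(0),cv2.minAreaRect(Q[:,:2].astype(np.float32)*1000))
a=cv2.imread('pics/w1.png');cv2.imwrite('pics/w1z.png',cv2.resize(a[130:260,230:350],None,fx=4.5,fy=4.5,interpolation=2))
E
```

```text
[0.485  0.3488 0.4488] [ 0.0667 -0.2584 -0.9637]
1244 [0.4526 0.2656 0.0834] [0.5509 0.3064 0.2733]
[[0.485  0.2792 0.1443]
 [0.5336 0.2937 0.1439]]
244 [0.4526 0.2656 0.13  ] [0.4942 0.2924 0.2728] ((476.1550598144531, 271.9699401855469), (39.93694305419922, 25.764198303222656), 38.6014518737793)
257 [0.5255 0.2809 0.1301] [0.5509 0.3064 0.2733] ((534.6072998046875, 294.6075439453125), (23.935054779052734, 23.62684440612793), 50.10432434082031)
angle 16.649088 [0.5093 0.2864 0.1441]
hub 229 [0.5096 0.2867 0.1081] [0.5096 0.287  0.1084] [0.5241 0.3016 0.1191]
board 928 [0.5114 0.2795 0.0752] ((509.20623779296875, 275.00335693359375), (23.25463104248047, 129.50035095214844), 16.569978713989258)
foot 3544 [0.5098 0.2825 0.0122] ((504.29388427734375, 302.82208251953125), (99.02725219726562, 185.82366943359375), 16.762998580932617)
```

View pics/w1z.png

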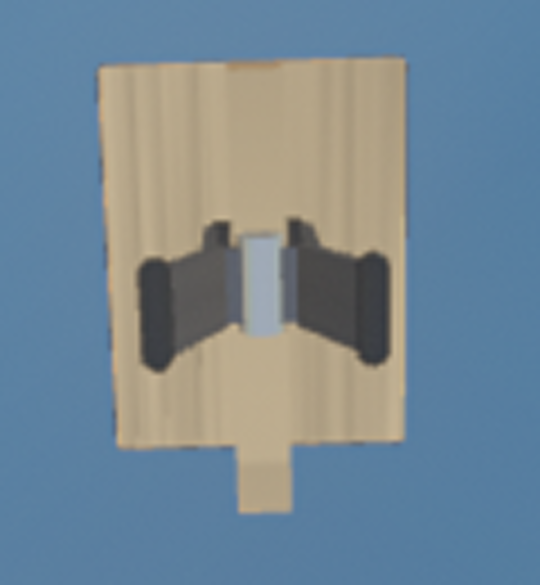

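```bash
python3 - <<'E'
from h import *
rel([.5095,.2865,.139],106.6)
E
```

```text
t 2.3 pos [0.505  0.2715 0.259 ] rot [-179.9264    0.0173  104.809 ] F [-0.5543 -0.9336 -0.0077] w 0.0937
ROW turn [-0.07  0.02 -1.79] shift [0.0134 0.0083 0.12  ] rows 2.4204226940111595
```

Emit:
send_rows:
  series:
    - [0,0,-1,0.007,0.004,0.01,1]
    - [0,0,-1.8,0.013,0.008,0.02,1]
    - [0,0,-1.8,0.0135,0.0083,0.045,1]
    - [0,0,-1.8,0.0135,0.0083,0.07,1]
    - [0,0,-1.8,0.0135,0.0083,0.095,1]
    - [0,0,-1.8,0.0135,0.0083,0.112,1]
    - [0,0,-1.8,0.0135,0.0083,0.12,1]
    - [0,0,-1.8,0.0135,0.0083,0.12,1]

```text
time_s: 3.1
ee_pos: [0.5096, 0.2853, 0.1387]
eef_rot: [-3.14, 0.0, 1.859]
force: [-0.2, 0.3, 0.2]
grip_width: 0.0942
```

```bash
python3 - <<'E'
from h import *
rel([.5095,.2865,.139],106.6)
shot('wrist','w2')
E
```

```text
t 3.1 pos [0.5096 0.2853 0.1387] rot [-179.893     0.0186  106.4969] F [-0.1848  0.2929  0.2248] w 0.0942
ROW turn [-0.11  0.02 -0.1 ] shift [ 0.0011  0.0003 -0.0003] rows 0.023904413553137247
```

View pics/w2.png

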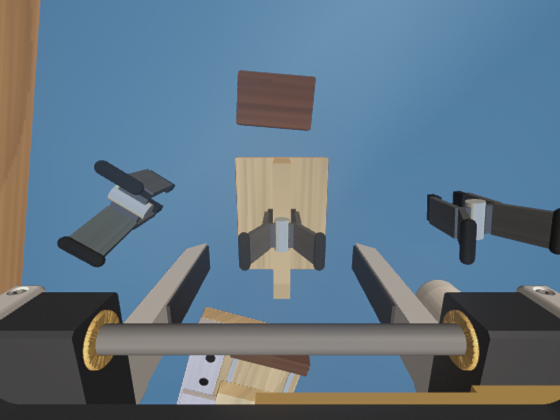

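Emit:
send_rows:
  series:
    - [0,0,0,0.001,0,0,-1]
    - [0,0,0,0.001,0,0,-1]
    - [0,0,0,0.001,0,0,-1]
    - [0,0,0,0.001,0,0,-1]
    - [0,0,0,0.001,0,0,-1]
    - [0,0,0,0.001,0,0,-1]
    - [0,0,0,0.001,0,0,-1]
    - [0,0,0,0.001,0,0,-1]
  force: 25

```text
time_s: 3.95
ee_pos: [0.5096, 0.2868, 0.1398]
eef_rot: [-3.142, 0.0, 1.859]
force: [-0.1, 0.1, -0.0]
grip_width: 0.0334
```

```bash
python3 - <<'E'
from h import *
rel([.5095,.2865,.139],106.6)
shot('wrist','w3')
E
```

```text
t 3.95 pos [0.5096 0.2868 0.1398] rot [-179.9972    0.0004  106.5048] F [-0.1108  0.0949 -0.0395] w 0.0334
ROW turn [-0.   0.  -0.1] shift [-0.0002 -0.0002  0.0008] rows 0.01688374003543724
```

View pics/w3.png

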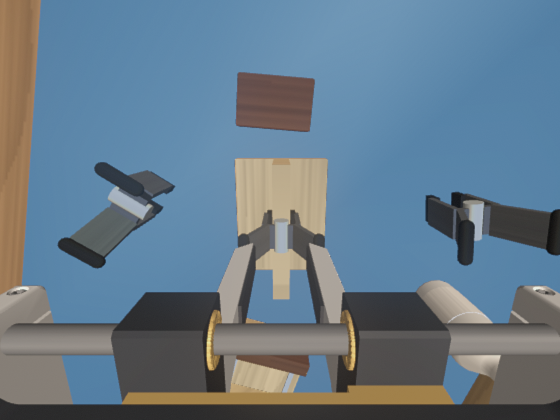

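```bash
python3 - <<'E'
from h import *
o=ctrl.get_obs();print(o['grip_width'],o['force'])
for f in ['w2','w3']:
    c=load(f);P=cloud(c)
    R=Ro.from_euler('xyz',ctrl.get_obs()['eef_rot']).as_matrix();T=(P-o['ee_pos'])@R
    print(f)
    for r in [225,235,240,245,250,255,260,265,275]:
        print(r,' '.join('%d:(%.0f,%.0f,%.0f)'%((u,)+tuple(T[r,u]*1000)) for u in range(225,340,8)))
a=cv2.imread('pics/w3.png');cv2.imwrite('pics/w3z.png',cv2.resize(a[190:310,210:350],None,fx=5,fy=5,interpolation=2))
shot('scene','s1');a=cv2.imread('pics/s1.png');cv2.imwrite('pics/s1z.png',cv2.resize(a[120:260,330:450],None,fx=5,fy=5,interpolation=2)[:600])
E
```

```text
0.029044808882177732 [-0.3489 -0.3354 -0.7008]
w2
225 225:(-25,-66,138) 233:(-25,-57,139) 241:(77,-0,-189) 249:(-22,-36,127) 257:(-22,-27,127) 265:(11,-13,24) 273:(8,-7,34) 281:(8,-0,31) 289:(8,6,32) 297:(10,12,27) 305:(-22,27,128) 313:(-22,36,128) 321:(-22,45,127) 329:(-25,56,139) 337:(-25,65,139)
235 225:(-37,-66,138) 233:(-37,-57,138) 241:(11,-27,-1) 249:(10,-23,4) 257:(6,-18,14) 265:(2,-13,25) 273:(-0,-7,31) 281:(0,-0,30) 289:(-0,6,32) 297:(2,12,25) 305:(6,17,15) 313:(10,22,4) 321:(11,27,-1) 329:(-37,56,139) 337:(-37,66,139)
240 225:(-44,-67,139) 233:(-44,-57,139) 241:(8,-27,-3) 249:(7,-22,1) 257:(3,-18,12) 265:(-2,-13,24) 273:(-5,-7,33) 281:(-4,-0,31) 289:(-4,6,32) 297:(-2,12,26) 305:(2,17,14) 313:(6,22,3) 321:(9,26,-5) 329:(-44,56,139) 337:(-43,66,138)
245 225:(-50,-67,138) 233:(-51,-58,140) 241:(5,-27,-3) 249:(4,-22,-1) 257:(-1,-18,13) 265:(-6,-13,25) 273:(-9,-7,33) 281:(-8,-0,31) 289:(-9,6,32) 297:(-6,12,26) 305:(-2,17,14) 313:(2,22,4) 321:(5,27,-3) 329:(-50,57,140) 337:(-50,66,138)
250 225:(-56,-67,138) 233:(-57,-58,139) 241:(2,-27,-4) 249:(0,-22,-0) 257:(-6,-18,14) 265:(-10
[... 2680 characters left out ...]
) 249:(9,-18,-35) 257:(-64,-28,128) 265:(-63,-18,127) 273:(-36,-7,65) 281:(-35,0,64) 289:(-36,8,65) 297:(-64,19,128) 305:(-63,28,127) 313:(10,18,-37) 321:(10,23,-37) 329:(10,27,-37) 337:(-68,68,137)
265 225:(-75,-68,138) 233:(10,-26,-43) 241:(10,-22,-44) 249:(9,-18,-41) 257:(-70,-28,129) 265:(-70,-18,127) 273:(-40,-7,64) 281:(-41,0,66) 289:(-41,8,65) 297:(-70,19,128) 305:(-69,28,126) 313:(9,18,-40) 321:(10,22,-43) 329:(10,26,-44) 337:(-75,69,139)
275 225:(10,-28,-56) 233:(10,-24,-56) 241:(10,-20,-55) 249:(6,-17,-48) 257:(-89,-29,140) 265:(-88,-19,139) 273:(-51,-7,65) 281:(-51,0,65) 289:(-51,8,64) 297:(-88,20,138) 305:(-89,30,140) 313:(8,17,-52) 321:(10,20,-56) 329:(10,24,-56) 337:(10,28,-56)
```

View pics/w3z.png

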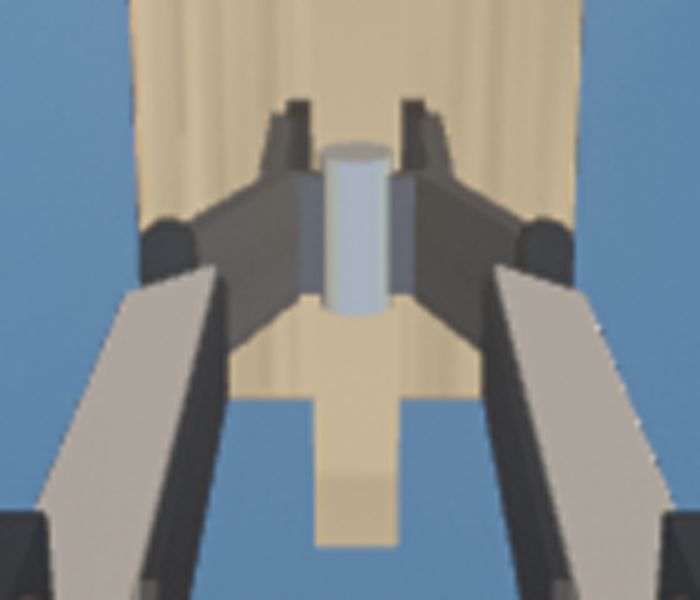

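View pics/s1z.png

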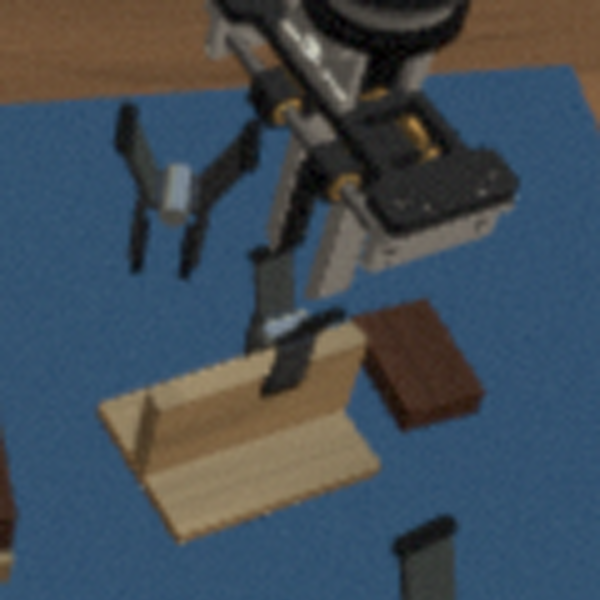

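```bash
python3 - <<'E'
from h import *
o=ctrl.get_obs();print(ctrl.finger_overhang,o['grip_width'],o['qpos'],o['ee_pos'])
print([a for a in dir(ctrl) if a[0]!='_'])
R=Ro.from_euler('xyz',o['eef_rot']).as_matrix()
for f in ['w2','w3']:
    c=load(f);P=cloud(c);T=(P-o['ee_pos'])@R*1000
    m=(c['z_map']>0)&(abs(T[...,0])<20)&(T[...,2]<10)&(T[...,2]>-90)&(abs(T[...,1])<70)
    for s in (-1,1):
        q=T[m&(np.sign(T[...,1])==s)&((T[...,2]<-8))]
        i=q[:,2].argmax();print(f,s,len(q),q[i],np.percentile(q,[1,50,99],axis=0))
c=shot('scene','s2');P=cloud(c);T=(P-o['ee_pos'])@R*1000
m=(c['z_map']>0)&(abs(T[...,0])<14)&(abs(T[...,1])<45)&(T[...,2]<60)&(T[...,2]>-60)
for v,u in np.argwhere(m)[::6]: print((u,v),T[v,u].round(0),c['pixels'][v,u])
E
```

```text
0.019 0.025337379926617627 [0.45   0.4248 1.4832 0.     1.2336 0.1619] [0.5096 0.2868 0.1398]
['MotionError', 'camera', 'finger_overhang', 'get_obs', 'hand_in']
w2 -1 3208 [  8.573  -49.8945  -9.0649] [[ -8.3059 -59.2623 -89.3577]
 [  8.1765 -49.181  -61.6664]
 [  9.4479 -47.1188 -12.0916]]
w2 1 3223 [ 8.7579 48.5506 -9.215 ] [[ -8.2391  46.1234 -89.398 ]
 [  8.2379  48.1729 -61.6174]
 [  9.5199  58.3864 -12.3861]]
w3 -1 2065 [  1.6372 -17.0007 -10.4465] [[ -6.3509 -28.6484 -89.4244]
 [  9.9567 -20.3685 -61.1382]
 [ 10.8125 -16.7649 -13.2306]]
w3 1 2078 [  3.6137  16.5951 -10.0283] [[ -6.3527  16.4287 -89.2712]
 [  9.9769  20.0255 -60.9871]
 [ 10.8496  28.299  -13.1685]]
(np.int64(386), np.int64(156)) [-12. -22. -60.] [72 76 81]
(np.int64(392), np.int64(158)) [  2. -14. -54.] [14 20 14]
(np.int64(390), np.int64(159)) [ -4. -13. -54.] [9 6 4]
(np.int64(387), np.int64(160)) [-12. -14. -52.] [78 72 68]
(np.int64(393), np.int64(160)) [  6. -12. -47.] [38 49 60]
(np.int64(390), np.int64(161)) [ -3. -12. -47.] [17 20 18]
(np.int64(388), np.int64(162)) [ -7. -14. -43.] [27 23 25]
(np.int64(
[... 3009 characters left out ...]
 15 16]
(np.int64(385), np.int64(186)) [-10.   5.  33.] [112 124 133]
(np.int64(380), np.int64(187)) [-13. -11.  54.] [32 35 35]
(np.int64(389), np.int64(187)) [-12.  22.  16.] [20 24 24]
(np.int64(384), np.int64(188)) [-12.   5.  41.] [69 70 64]
(np.int64(390), np.int64(188)) [-2. 16. 32.] [44 47 50]
(np.int64(389), np.int64(189)) [-6. 18. 32.] [38 37 39]
(np.int64(387), np.int64(190)) [-10.  16.  38.] [45 46 44]
(np.int64(385), np.int64(191)) [-14.  14.  42.] [57 52 44]
(np.int64(391), np.int64(191)) [ 3. 18. 45.] [60 57 46]
(np.int64(391), np.int64(192)) [ 7. 15. 55.] [63 54 45]
(np.int64(390), np.int64(193)) [ 4. 16. 58.] [50 44 42]
(np.int64(390), np.int64(194)) [ 3. 18. 59.] [57 49 42]
```

```bash
python3 - <<'E'
from h import *
o=ctrl.get_obs()
R=Ro.from_euler('xyz',o['eef_rot']).as_matrix()
c=load('w2');P=cloud(c);T=(P-o['ee_pos'])@R*1000
for r in range(240,300,4): print(r,' '.join('%d:(%.0f,%.0f,%.0f)'%((u,)+tuple(T[r,u])) for u in range(150,216,6)))
a=cv2.imread('pics/w2.png');cv2.imwrite('pics/w2z.png',cv2.resize(a[220:340,110:240],None,fx=5,fy=5,interpolation=2))
E
```

```text
240 150:(-44,-156,139) 156:(-44,-149,139) 162:(-44,-141,138) 168:(-44,-134,138) 174:(-44,-127,139) 180:(-44,-120,139) 186:(-44,-113,138) 192:(-44,-106,140) 198:(-44,-99,139) 204:(-43,-91,137) 210:(-43,-84,138)
244 150:(-49,-157,139) 156:(-49,-149,139) 162:(-49,-142,139) 168:(-49,-135,140) 174:(-49,-128,139) 180:(-49,-121,139) 186:(-49,-113,138) 192:(-49,-107,140) 198:(-49,-99,139) 204:(9,-50,-11) 210:(-49,-85,138)
248 150:(-53,-156,136) 156:(-54,-150,138) 162:(-54,-142,138) 168:(-54,-136,139) 174:(-54,-128,139) 180:(-54,-121,139) 186:(-54,-114,139) 192:(9,-56,-18) 198:(9,-52,-19) 204:(8,-49,-16) 210:(-54,-85,139)
252 150:(-59,-157,139) 156:(-59,-150,138) 162:(-60,-144,140) 168:(-59,-136,139) 174:(-60,-129,139) 180:(-59,-121,137) 186:(9,-57,-25) 192:(9,-53,-26) 198:(9,-50,-26) 204:(7,-47,-21) 210:(-59,-85,138)
256 150:(-65,-158,139) 156:(-64,-151,139) 162:(-64,-144,139) 168:(-65,-137,139) 174:(-64,-129,138) 180:(9,-59,-32) 186:(9,-55,-31) 192:(9,-52,-31) 198:(8,-49,-29) 204:(5,-47,-23) 210:(-64,-86,138)
260 150:(77,-0,-189) 156:(-70,-152,139) 162:(-70,-145,140) 168:(-69,-137,138) 174:
[... 1143 characters left out ...]
4,-64) 174:(9,-51,-64) 180:(7,-49,-61) 186:(5,-48,-57) 192:(1,-47,-49) 198:(-5,-47,-39) 204:(-102,-96,138) 210:(-102,-88,139)
288 150:(-107,-163,139) 156:(9,-57,-68) 162:(9,-55,-68) 168:(8,-53,-67) 174:(9,-50,-67) 180:(8,-47,-66) 186:(3,-48,-57) 192:(-1,-47,-50) 198:(-8,-48,-38) 204:(-108,-96,139) 210:(-107,-88,138)
292 150:(9,-59,-72) 156:(8,-57,-69) 162:(9,-53,-72) 168:(9,-51,-71) 174:(8,-49,-70) 180:(6,-48,-66) 186:(2,-47,-59) 192:(-3,-47,-50) 198:(-113,-104,139) 204:(-112,-96,138) 210:(-113,-89,138)
296 150:(9,-57,-75) 156:(8,-55,-74) 162:(9,-52,-75) 168:(9,-49,-75) 174:(8,-48,-73) 180:(4,-47,-67) 186:(-1,-48,-58) 192:(-5,-47,-51) 198:(-118,-104,138) 204:(-119,-97,139) 210:(-118,-89,138)
```

View pics/w2z.png

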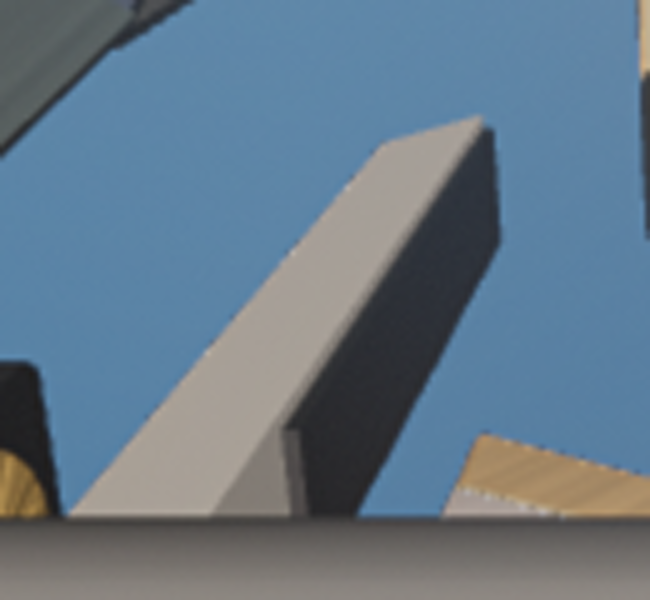

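Emit:
send_rows:
  series:
    - [0,0,0,0,0,0,1]
    - [0,0,0,0,0,0,1]
    - [0,0,0,0,0,0,1]
    - [0,0,0,0,0,0,1]
    - [0,0,0,0,0,0,1]
    - [0,0,0,0,0,0,1]
    - [0,0,0,0,0,0,1]
    - [0,0,0,0,0,0,1]

```text
time_s: 4.9
ee_pos: [0.5096, 0.2868, 0.1398]
eef_rot: [3.142, -0.0, 1.859]
force: [0.3, -0.3, -0.9]
grip_width: 0.082
```

Emit:
send_rows:
  series:
    - [0,0,0,0,0,0.006,1]
    - [0,0,0,0,0,0.014,1]
    - [0,0,0,0,0,0.022,1]
    - [0,0,0,0,0,0.028,1]
    - [0,0,0,0,0,0.03,1]
    - [0,0,0,0,0,0.03,1]

```text
time_s: 5.5
ee_pos: [0.5095, 0.2867, 0.1094]
eef_rot: [-3.141, 0.0, 1.859]
force: [0.1, -0.3, -0.0]
grip_width: 0.0937
```

```bash
python3 - <<'E'
from h import *
rel([.5095,.2865,.109],106.6)
shot('wrist','w4')
E
```

```text
t 5.5 pos [0.5095 0.2867 0.1094] rot [-179.9671    0.0042  106.502 ] F [ 0.1098 -0.2648 -0.0156] w 0.0937
ROW turn [-0.03  0.   -0.1 ] shift [-0.0002 -0.0001  0.0004] rows 0.009566295742721718
```

View pics/w4.png

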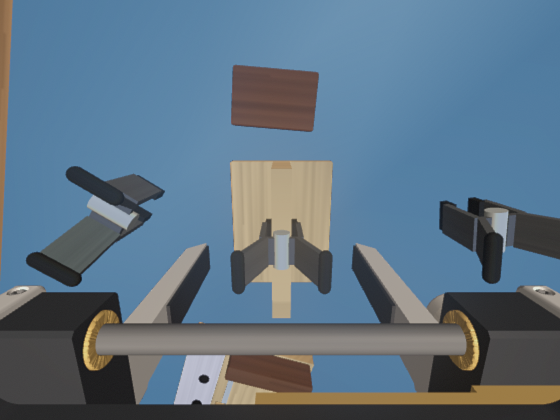

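Emit:
send_rows:
  series:
    - [0,0,0,0,0,0,-1]
    - [0,0,0,0,0,0,-1]
    - [0,0,0,0,0,0,-1]
    - [0,0,0,0,0,0,-1]
    - [0,0,0,0,0,0,-1]
    - [0,0,0,0,0,0,-1]
    - [0,0,0,0,0,0,-1]
    - [0,0,0,0,0,0,-1]
  force: 25

```text
time_s: 6.35
ee_pos: [0.5095, 0.2868, 0.1097]
eef_rot: [-3.141, -0.0, 1.859]
force: [0.3, -0.2, -0.6]
grip_width: 0.0415
```

```bash
python3 - <<'E'
from h import *
rel([.5095,.2865,.109],106.6)
shot('wrist','w5')
E
```

```text
t 6.35 pos [0.5095 0.2868 0.1097] rot [-179.9909   -0.0002  106.5061] F [ 0.3167 -0.1664 -0.5978] w 0.0415
ROW turn [-0.01 -0.   -0.09] shift [-0.0003 -0.0001  0.0007] rows 0.015583731645451328
```

View pics/w5.png

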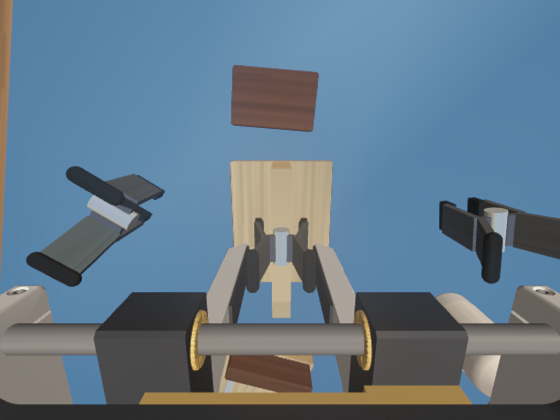

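Emit:
send_rows:
  series:
    - [0,0,0,0,0,-0.004,-1]
    - [0,0,0,0,0,-0.012,-1]
    - [0,0,0,0,0,-0.024,-1]
    - [0,0,0,0,0,-0.038,-1]
    - [0,0,0,0,0,-0.055,-1]
    - [0,0,0,0,0,-0.07,-1]
    - [0,0,0,0,0,-0.078,-1]
    - [0,0,0,0,0,-0.08,-1]

```text
time_s: 7.2
ee_pos: [0.5099, 0.2869, 0.1914]
eef_rot: [3.14, -0.0, 1.859]
force: [0.4, -1.3, -1.8]
grip_width: 0.0413
```

```bash
python3 - <<'E'
from h import *
rel([.5095,.2865,.109],106.6)
shot('wrist','w6');shot('scene','s3');shot('top','t3')
E
```

```text
t 7.2 pos [0.5099 0.2869 0.1914] rot [179.8814  -0.0195 106.5042] F [ 0.4486 -1.2757 -1.7561] w 0.0413
ROW turn [ 0.12 -0.02 -0.1 ] shift [-0.0003 -0.0007  0.0823] rows 1.647057028969174
```

View pics/w6.png

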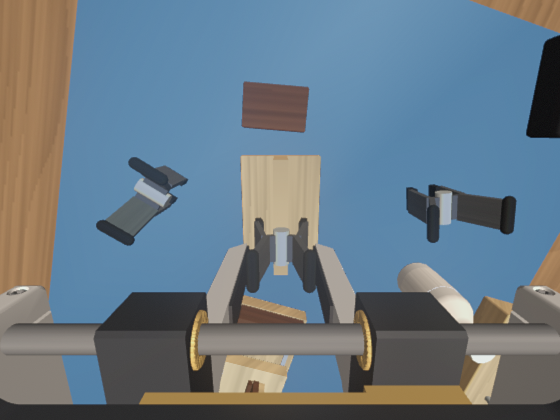

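View pics/s3.png

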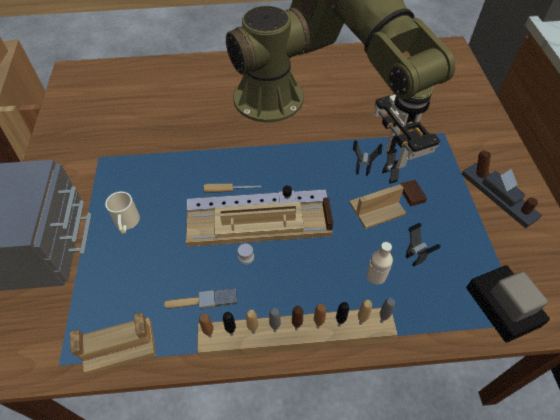

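```bash
python3 - <<'E'
from h import *
o=ctrl.get_obs();R=Ro.from_euler('xyz',o['eef_rot']).as_matrix()
for f in ['w5','w6']:
    c=load(f);P=cloud(c);e=o['ee_pos'].copy()
    if f=='w5': e[2]=.1097
    T=(P-e)@R*1000;I=c['pixels'].astype(int)
    m=(abs(T[...,0])<25)&(abs(T[...,1])<15)&(T[...,2]>-30)&(T[...,2]<30)&(I.sum(-1)>330)&(np.arange(420)[:,None]<285)
    print(f,'hub',m.sum(),np.median(T[m],0),T[m].min(0),T[m].max(0), T[244,262],T[244,301],T[262,253],T[262,310])
for f in ['top0','t3','scene0','s3']:
    c=load(f);P=cloud(c);I=c['pixels'].astype(int);x,y,z=P[...,0],P[...,1],P[...,2]
    m=(x>.515)&(x<.60)&(y>-.2)&(y<.08)&(z>.082)&(z<.098)
    Q=P[m];print(f,m.sum(),Q.mean(0),np.percentile(Q,[2,50,98],axis=0).tolist(),cv2.minAreaRect(Q[:,:2].astype(np.float32)*1000))
    for yy in (-.15,-.11,-.06,-.02):
        q=P[m&(abs(y-yy)<.01)];print(yy,np.percentile(q[:,0],[2,50,98]))
    m=(x>.44)&(x<.51)&(y>-.05)&(y<.08)&(z>.068)&(z<.10)&(I.sum(-1)<200);print('knob',m.sum(),P[m].mean(0),P[m].min(0),P[m].max(0))
E
```

```text
w5 hub 546 [1.6501 0.2619 7.2402] [-14.3788 -13.1618 -20.6317] [12.4156 12.9854 18.3266] [  9.9257 -12.0613 -11.8339] [ 10.4105  13.0804 -13.057 ] [  6.7757 -16.075  -32.7016] [  6.7747  17.0705 -32.6545]
w6 hub 531 [1.956  0.7057 5.4036] [-14.2941 -10.837    2.6302] [12.5372 13.3174 16.7053] [ 10.0739 -11.6497 -13.914 ] [  9.9498  13.5822 -13.606 ] [  6.6131 -15.7722 -34.0726] [  6.925   17.4012 -34.7876]
top0 389 [ 0.5524 -0.0656  0.0897] [[0.5445564463370349, -0.1629415506698266, 0.08333235090418087], [0.5523362461387777, -0.06326402821233927, 0.08969284778774049], [0.5607540629343698, 0.030852637248311308, 0.096096793601013]] ((552.5276489257812, -66.18054962158203), (200.4666290283203, 17.741962432861328), 89.9156265258789)
-0.15 [0.5446 0.5516 0.5602]
-0.11 [0.5451 0.5523 0.5612]
-0.06 [0.5443 0.5525 0.5594]
-0.02 [0.5447 0.5521 0.56  ]
knob 36 [0.4775 0.0194 0.0819] [0.4665 0.0117 0.0748] [0.4871 0.0266 0.091 ]
t3 393 [ 0.5524 -0.066   0.0898] [[0.5445973913543667, -0.16296066969163106, 0.08354367324586653], [0.5521114290459623, -0.06591400266002992, 0.08979126994246651], [0.5
[... 700 characters left out ...]
6 0.5557 0.5628]
-0.11 [0.5444 0.5564 0.5635]
-0.06 [0.5461 0.5573 0.5641]
-0.02 [0.5462 0.5568 0.5645]
knob 73 [0.4837 0.0159 0.0785] [0.4699 0.0049 0.068 ] [0.4959 0.0278 0.0861]
s3 500 [ 0.556  -0.068   0.0883] [[0.5454865592393411, -0.1637738605703215, 0.08295212919961517], [0.5566683513314941, -0.06802329272809932, 0.08844615525132368], [0.5647685124612948, 0.026995185624682966, 0.09256233690578913]] ((554.6923828125, -69.19660949707031), (200.2645263671875, 22.491500854492188), 89.82081604003906)
-0.15 [0.5474 0.5574 0.563 ]
-0.11 [0.5451 0.5564 0.564 ]
-0.06 [0.5459 0.5569 0.5639]
-0.02 [0.5457 0.5573 0.5648]
knob 73 [0.484  0.0159 0.0789] [0.4687 0.0049 0.0683] [0.4934 0.028  0.087 ]
```

```bash
python3 - <<'E'
from h import *
rel([.5525,-.121,.19],90)
E
```

```text
t 7.35 pos [0.5094 0.2867 0.1894] rot [-179.9667    0.0062  106.5061] F [ 0.7045 -0.7482 -0.9148] w 0.0415
ROW turn [-0.03  0.01 16.51] shift [-0.4031 -0.0746 -0.0005] rows 8.199466129592961
```

Emit:
send_rows:
  series:
    - [0,0,1,-0.012,-0.002,0,-1]
    - [0,0,3,-0.04,-0.008,0,-1]
    - [0,0,5,-0.075,-0.014,0,-1]
    - [0,0,7,-0.115,-0.022,0,-1]
    - [0,0,9,-0.155,-0.029,0,-1]
    - [0,0,11,-0.195,-0.036,0,-1]
    - [0,0,13,-0.235,-0.044,0,-1]
    - [0,0,15,-0.275,-0.051,0,-1]

```text
time_s: 8.15
ee_pos: [0.5383, 0.0062, 0.1894]
eef_rot: [-3.141, 0.0, 1.594]
force: [0.1, 0.4, -1.6]
grip_width: 0.0415
```

```bash
python3 - <<'E'
from h import *
rel([.5525,-.121,.19],90)
E
```

```text
t 8.15 pos [0.5383 0.0062 0.1894] rot [-179.9574    0.0008   91.3543] F [ 0.137   0.408  -1.6173] w 0.0415
ROW turn [-0.04  0.    1.35] shift [-0.1275  0.0112 -0.0006] rows 2.560889509091523
```

Emit:
send_rows:
  series:
    - [0,0,0.4,-0.035,0.003,0,-1]
    - [0,0,0.8,-0.065,0.006,0,-1]
    - [0,0,1.2,-0.095,0.009,0,-1]
    - [0,0,1.4,-0.115,0.011,0,-1]
    - [0,0,1.4,-0.125,0.0112,0,-1]
    - [0,0,1.4,-0.128,0.0112,0,-1]
    - [0,0,1.4,-0.128,0.0112,0,-1]
    - [0,0,1.4,-0.128,0.0112,0,-1]

```text
time_s: 8.95
ee_pos: [0.5533, -0.1183, 0.1898]
eef_rot: [-3.142, -0.0, 1.573]
force: [0.1, 0.1, -0.7]
grip_width: 0.0415
```

```bash
python3 - <<'E'
from h import *
rel([.5525,-.121,.19],90)
shot('wrist','w7');rel([.5525,-.121,.19],90)
o=ctrl.get_obs();R=Ro.from_euler('xyz',o['eef_rot']).as_matrix()
c=load('w7');P=cloud(c);I=c['pixels'].astype(int);T=(P-o['ee_pos'])@R*1000
m=(abs(T[...,0])<25)&(abs(T[...,1])<8)&(T[...,2]>-30)&(T[...,2]<30)&(I.sum(-1)>330)&(np.arange(420)[:,None]<285)
print('hub',m.sum(),np.median(T[m],0),np.percentile(T[m],[3,97],axis=0))
x,y,z=P[...,0],P[...,1],P[...,2]
m=(x>.50)&(x<.62)&(y>-.2)&(y<.08)&(z>.084)&(z<.096)
print(m.sum())
for yy in np.arange(-.17,.05,.02):
    q=P[m&(abs(y-yy)<.01)]
    if len(q)>20: print(yy.round(3),len(q),np.percentile(q[:,0],[2,50,98]),np.median(q[:,2]))
E
```

```text
t 8.95 pos [ 0.5533 -0.1183  0.1898] rot [-179.9964   -0.0066   90.1447] F [ 0.124   0.1245 -0.7182] w 0.0415
ROW turn [-0.   -0.01  0.14] shift [-0.0027 -0.0008 -0.0002] rows 0.05694410459819228
t 9.0 pos [ 0.5534 -0.1182  0.1898] rot [179.9977  -0.0042  90.1591] F [-0.4318 -0.4516 -1.62  ] w 0.0417
ROW turn [ 0.   -0.    0.16] shift [-0.0028 -0.0009 -0.0002] rows 0.05849289348310409
hub 502 [ 1.6827 -0.1141  7.2474] [[-13.363   -5.1131   5.8014]
 [ 12.0458   4.3012  15.1299]]
2987
-0.13 190 [0.5441 0.5513 0.5596] 0.09015028577872826
-0.11 299 [0.5442 0.5513 0.5595] 0.09023530356750077
-0.09 325 [0.5443 0.5522 0.5602] 0.0903029865863266
-0.07 342 [0.5444 0.5522 0.56  ] 0.09027127860894912
-0.05 351 [0.5454 0.5531 0.5607] 0.090294436657926
-0.03 374 [0.5455 0.553  0.5606] 0.09028159990800488
-0.01 389 [0.5456 0.5529 0.5612] 0.09027749636881804
0.01 431 [0.5456 0.5537 0.5611] 0.0903092722584002
0.03 286 [0.5457 0.5528 0.5609] 0.09023284282036675
```

View pics/w7.png

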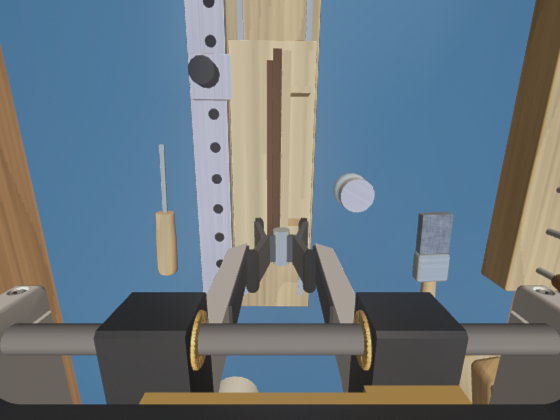

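Emit:
send_rows:
  series:
    - [0,0,0.6,0,-0.0015,0.003,-1]
    - [0,0,0.6,0,-0.0015,0.01,-1]
    - [0,0,0.6,0,-0.0015,0.019,-1]
    - [0,0,0.6,0,-0.0015,0.028,-1]
    - [0,0,0.6,0,-0.0015,0.037,-1]
    - [0,0,0.6,0,-0.0015,0.043,-1]
    - [0,0,0.6,0,-0.0015,0.047,-1]
    - [0,0,0.6,0,-0.0015,0.048,-1]

```text
time_s: 9.8
ee_pos: [0.5518, -0.119, 0.1413]
eef_rot: [-3.141, -0.0, 1.562]
force: [0.4, 0.2, -0.6]
grip_width: 0.0415
```

```bash
python3 - <<'E'
from h import *
rel([.5519,-.118,.129],89.5)
shot('wrist','w8');shot('scene','s8')
s=cv2.imread('pics/s8.png');cv2.imwrite('pics/s8z.png',cv2.resize(s[140:270,180:340],None,fx=4.5,fy=4.5,interpolation=2))
E
```

```text
t 9.8 pos [ 0.5518 -0.119   0.1413] rot [-179.9671   -0.0094   89.5003] F [ 0.3665  0.1968 -0.5787] w 0.0415
ROW turn [-0.03 -0.01  0.  ] shift [0.001  0.0001 0.0123] rows 0.24714826034461182
```

View pics/w8.png

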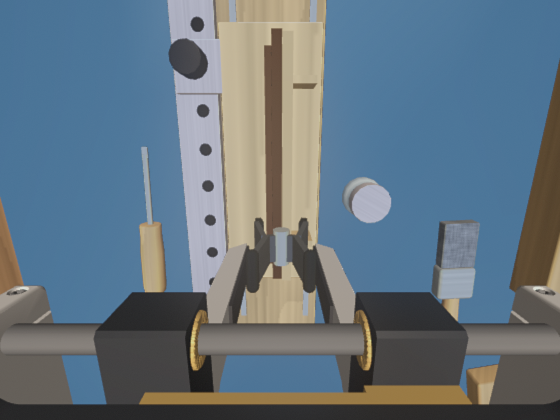

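View pics/s8z.png

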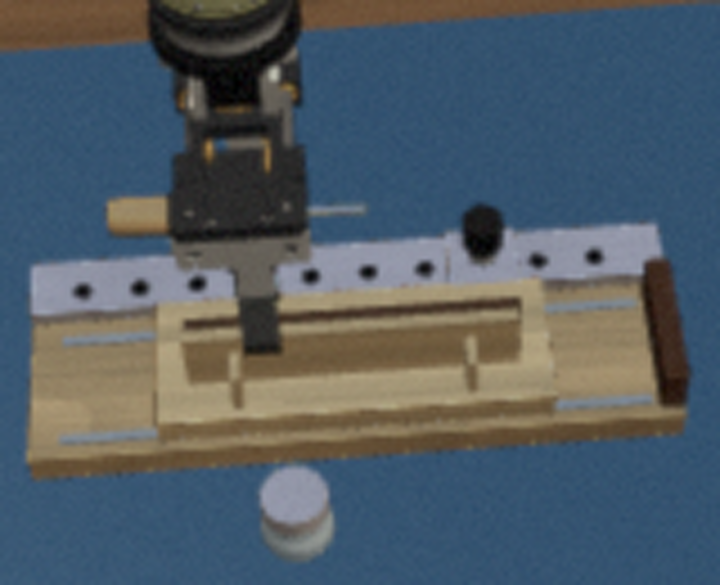

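```bash
python3 - <<'E'
from h import *
for f in ['w7','w8','s8']:
    c=load(f);P=cloud(c);x,y,z=P[...,0],P[...,1],P[...,2]
    m=(x>.564)&(x<.60)&(y>-.2)&(y<.06)&(z>.055)&(z<.095)
    q=P[m];
    for lo,hi in [(-.2,-.07),(-.07,.06)]:
        g=q[(q[:,1]>lo)&(q[:,1]<hi)]
        print(f,len(g), g.min(0) if len(g) else '',g.max(0) if len(g) else '', np.median(g,0) if len(g) else '')
        h,e=np.histogram(g[:,1],bins=np.arange(lo,hi,.006));print(h)
E
```

```text
w7 84 [ 0.5643 -0.1409  0.0552] [ 0.5741 -0.1347  0.0777] [ 0.5685 -0.1354  0.0745]
[ 0  0  0  0  0  0  0  0  0  6 78  0  0  0  0  0  0  0  0  0  0]
w7 178 [ 0.564  -0.0015  0.0555] [0.5812 0.0047 0.0782] [0.5725 0.0005 0.076 ]
[  0   0   0   0   0   0   0   0   0   0   0 125  53   0   0   0   0   0
   0   0   0]
w8 60 [ 0.5644 -0.1412  0.055 ] [ 0.5801 -0.109   0.0948] [ 0.5778 -0.1354  0.0753]
[ 0  0  0  0  0  0  0  0  0  6 46  0  0  0  0  8  0  0  0  0  0]
w8 257 [ 0.5642 -0.0017  0.0552] [0.5813 0.0048 0.0779] [0.5727 0.0006 0.0758]
[  0   0   0   0   0   0   0   0   0   0   0 170  87   0   0   0   0   0
   0   0   0]
s8 57 [ 0.5641 -0.1617  0.0568] [ 0.584  -0.0724  0.0944] [ 0.5737 -0.1367  0.0756]
[ 0  0  0  0  0  0  1  2  1 11 16  3  5  6  5  0  0  2  0  2  1]
s8 79 [ 0.564  -0.0663  0.0551] [0.5853 0.0272 0.0937] [ 0.5653 -0.0015  0.0755]
[ 2  3  3  1  1  3  2  4  2  4  5 26  5  6  4  6  2  0  0  0  0]
```

Emit:
send_rows:
  series:
    - [0,0,0,0.003,0,-0.006,-1]
    - [0,0,0,0.01,0,-0.008,-1]
    - [0,0,0,0.017,0,-0.008,-1]
    - [0,0,0,0.021,0,-0.006,-1]
    - [0,0,0,0.021,0,-0.002,-1]
    - [0,0,0,0.021,0,0.003,-1]
    - [0,0,0,0.021,0,0.006,-1]
    - [0,0,0,0.021,0,0.006,-1]

```text
time_s: 10.7
ee_pos: [0.5518, -0.0982, 0.135]
eef_rot: [-3.14, -0.0, 1.562]
force: [0.2, 0.5, -0.6]
grip_width: 0.0413
```

```bash
python3 - <<'E'
from h import *
rel([.552,-.098,.1275],89.5)
shot('wrist','w9')
o=ctrl.get_obs();R=Ro.from_euler('xyz',o['eef_rot']).as_matrix()
c=load('w9');P=cloud(c);I=c['pixels'].astype(int);T=(P-o['ee_pos'])@R*1000
m=(abs(T[...,0])<25)&(abs(T[...,1])<8)&(T[...,2]>-30)&(T[...,2]<30)&(I.sum(-1)>330)&(np.arange(420)[:,None]<285)
print('hub',m.sum(),np.median(T[m],0),np.percentile(T[m],[3,97],axis=0))
x,y,z=P[...,0],P[...,1],P[...,2]
m=(x>.50)&(x<.62)&(y>-.2)&(y<.08)&(z>.084)&(z<.096)
for yy in (-.07,-.05,0):
    q=P[m&(abs(y-yy)<.01)]; print(yy,len(q),np.percentile(q[:,0],[2,50,98]))
a=cv2.imread('pics/w9.png');cv2.imwrite('pics/w9z.png',cv2.resize(a[190:310,210:350],None,fx=5,fy=5,interpolation=2))
E
```

```text
t 10.7 pos [ 0.5518 -0.0982  0.135 ] rot [-179.9343   -0.0141   89.4879] F [ 0.1554  0.4604 -0.5799] w 0.0413
ROW turn [-0.07 -0.01 -0.01] shift [0.0002 0.0002 0.0075] rows 0.15097331615482612
hub 500 [ 1.821  -0.2234  7.6356] [[-13.2306  -5.1989   6.1256]
 [ 12.086    4.2101  15.708 ]]
-0.07 483 [0.5446 0.5527 0.5601]
-0.05 492 [0.5449 0.5522 0.5608]
0 561 [0.5457 0.5526 0.5608]
```

View pics/w9z.png

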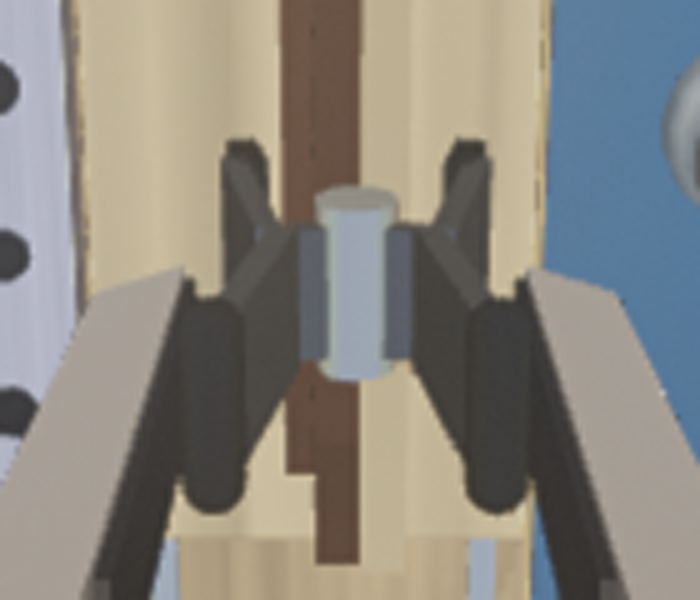

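Emit:
send_rows:
  series:
    - [0,0,0,0,0.0005,0.003,-1]
    - [0,0,0,0,0.0005,0.006,-1]
    - [0,0,0,0,0.0005,0.0075,-1]
    - [0,0,0,0,0.0005,0.0075,-1]

```text
time_s: 11.15
ee_pos: [0.5524, -0.098, 0.128]
eef_rot: [-3.141, -0.0, 1.562]
force: [-0.5, -0.7, -1.6]
grip_width: 0.0414
```

Emit:
send_rows:
  series:
    - [0,0,0,0,0,0,0.0]
    - [0,0,0,0,0,0,0.1]
    - [0,0,0,0,0,0,0.2]
    - [0,0,0,0,0,0,0.3]
    - [0,0,0,0,0,0,0.4]
    - [0,0,0,0,0,0,0.6]
    - [0,0,0,0,0,0,0.8]
    - [0,0,0,0,0,0,1]

```text
time_s: 11.95
ee_pos: [0.5526, -0.0981, 0.1284]
eef_rot: [3.141, 0.0, 1.562]
force: [0.3, 0.7, -0.9]
grip_width: 0.0866
```

```bash
python3 - <<'E'
from h import *
rel([.552,-.098,.1275],89.5)
shot('wrist','w10')
o=ctrl.get_obs();R=Ro.from_euler('xyz',o['eef_rot']).as_matrix()
c=load('w10');P=cloud(c);I=c['pixels'].astype(int);T=(P-o['ee_pos'])@R*1000
m=(abs(T[...,0])<25)&(abs(T[...,1])<8)&(T[...,2]>-30)&(T[...,2]<30)&(I.sum(-1)>330)&(np.arange(420)[:,None]<285)
print('hub',m.sum(),np.median(T[m],0),np.median(P[m],0),np.percentile(P[m],[3,97],axis=0))
a=cv2.imread('pics/w10.png')
E
```

```text
t 11.95 pos [ 0.5526 -0.0981  0.1284] rot [179.99     0.0037  89.5056] F [ 0.318   0.7075 -0.8543] w 0.0866
ROW turn [0.01 0.   0.01] shift [ 0.0001 -0.0006  0.0009] rows 0.021793336997779026
hub 597 [ 1.002  -0.0474  1.6464] [ 0.5525 -0.097   0.1267] [[ 0.5475 -0.1111  0.1199]
 [ 0.5575 -0.0859  0.1284]]
```

View pics/w10.png

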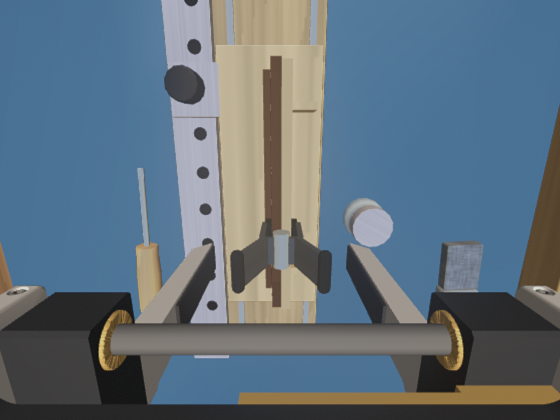

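Emit:
send_rows:
  series:
    - [0,0,0,0,0,0,-1]
    - [0,0,0,0,0,0,-1]
    - [0,0,0,0,0,0,-1]
    - [0,0,0,0,0,0,-1]
    - [0,0,0,0,0,0,-1]
    - [0,0,0,0,0,0,-1]
    - [0,0,0,0,0,0,-1]
  force: 25

```text
time_s: 12.7
ee_pos: [0.5525, -0.098, 0.1282]
eef_rot: [-3.141, -0.0, 1.562]
force: [-0.2, 0.3, -1.5]
grip_width: 0.0419
```

Emit:
send_rows:
  series:
    - [0,0,0,0,0,0.002,-1]
    - [0,0,0,0,0,0.0035,-1]
    - [0,0,0,0,0,0.0035,0.0]
    - [0,0,0,0,0,0.0035,0.15]
    - [0,0,0,0,0,0.0035,0.3]
    - [0,0,0,0,0,0.0035,0.5]
    - [0,0,0,0,0,0.0035,0.75]
    - [0,0,0,0,0,0.0035,1]

```text
time_s: 13.5
ee_pos: [0.5526, -0.0981, 0.1249]
eef_rot: [3.141, 0.0, 1.562]
force: [-1.4, -0.1, 0.4]
grip_width: 0.0816
```

```bash
python3 - <<'E'
from h import *
rel([.552,-.098,.1275],89.5)
shot('wrist','w11')
o=ctrl.get_obs();R=Ro.from_euler('xyz',o['eef_rot']).as_matrix()
c=load('w11');P=cloud(c);I=c['pixels'].astype(int);T=(P-o['ee_pos'])@R*1000
m=(abs(T[...,0])<25)&(abs(T[...,1])<8)&(T[...,2]>-30)&(T[...,2]<30)&(I.sum(-1)>330)&(np.arange(420)[:,None]<285)
print('hub',m.sum(),np.median(T[m],0),np.median(P[m],0),np.percentile(P[m],[3,97],axis=0))
E
```

```text
t 13.5 pos [ 0.5526 -0.0981  0.1249] rot [179.9871   0.0035  89.5023] F [-1.4016 -0.1247  0.3992] w 0.0816
ROW turn [0.01 0.   0.  ] shift [ 0.0001 -0.0006 -0.0026] rows 0.05301216575473398
hub 593 [ 1.2639 -0.0236  1.6783] [ 0.5526 -0.0968  0.1232] [[ 0.5476 -0.1113  0.1161]
 [ 0.5575 -0.086   0.1249]]
```

View pics/w11.png

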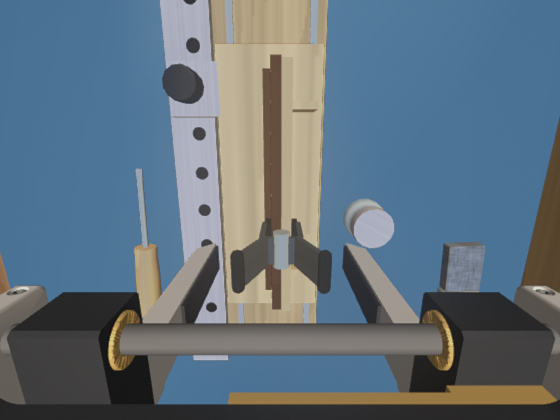

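Emit:
send_rows:
  series:
    - [0,0,0,0,0,-0.01,1]
    - [0,0,0,0,0,-0.03,1]
    - [0,0,0,0,0,-0.055,1]
    - [0,0,0,0,0,-0.075,1]
    - [0,0,8,0.015,-0.01,-0.08,1]
    - [0,0,16,0.035,-0.02,-0.08,1]
    - [0,0,24,0.055,-0.035,-0.08,1]
    - [0,0,32,0.075,-0.05,-0.08,1]

```text
time_s: 14.35
ee_pos: [0.5027, -0.0219, 0.2056]
eef_rot: [3.141, -0.0, 0.998]
force: [0.9, -0.2, 0.3]
grip_width: 0.0942
```

```bash
python3 - <<'E'
from h import *
rel([.4777,.0187,.205],0)
E
```

```text
t 14.35 pos [ 0.5027 -0.0219  0.2056] rot [179.9608  -0.0209  57.1649] F [ 0.9259 -0.1848  0.3479] w 0.0942
ROW turn [ 0.03 -0.04 57.16] shift [ 0.0206 -0.0431  0.0006] rows 0.9545357917905852
```

Emit:
send_rows:
  series:
    - [0,0,8,0.003,-0.006,0,1]
    - [0,0,16,0.006,-0.013,0,1]
    - [0,0,24,0.009,-0.019,0,1]
    - [0,0,32,0.012,-0.026,0,1]
    - [0,0,40,0.015,-0.032,0,1]
    - [0,0,48,0.018,-0.038,0,1]
    - [0,0,55,0.0206,-0.043,0,1]
    - [0,0,57.2,0.0206,-0.043,0,1]

```text
time_s: 15.15
ee_pos: [0.4779, 0.0183, 0.2057]
eef_rot: [-3.142, -0.001, 0.001]
force: [-0.2, -0.3, 0.9]
grip_width: 0.094
```

```bash
python3 - <<'E'
from h import *
shot('wrist','w12')
rel([.4777,.0187,.10],-.5)
c=load('w12');P=cloud(c);I=c['pixels'].astype(int);x,y,z=P[...,0],P[...,1],P[...,2]
m=(x>.44)&(x<.52)&(y>-.03)&(y<.07)&(z>.076)&(z<.09)
print('knob',m.sum(),P[m].mean(0),cv2.minEnclosingCircle(P[m][:,:2].astype(np.float32)*1000))
shot('scene','s12');s=cv2.imread('pics/s12.png');cv2.imwrite('pics/s12z.png',cv2.resize(s[140:270,180:340],None,fx=4.5,fy=4.5,interpolation=2))
E
```

```text
t 15.2 pos [0.478  0.0181 0.2057] rot [179.9999  -0.0538   0.0652] F [ 1.2647 -0.1115  0.2042] w 0.0939
ROW turn [-0.   -0.05  0.57] shift [-0.0004 -0.0006  0.1057] rows 2.113913766842575
knob 424 [0.4794 0.0176 0.082 ] ((479.0213928222656, 17.539037704467773), 12.805736541748047)
```

View pics/w12.png

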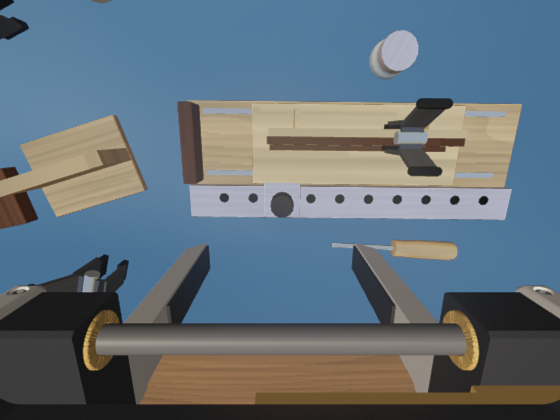

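View pics/s12z.png

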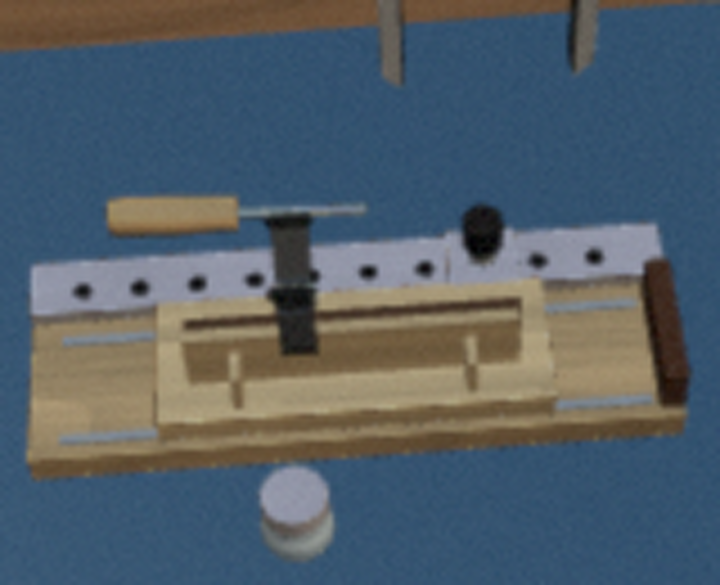

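Emit:
send_rows:
  series:
    - [0,0,0.5,0.0006,0.0004,0.015,1]
    - [0,0,0.5,0.0006,0.0004,0.04,1]
    - [0,0,0.5,0.0006,0.0004,0.07,1]
    - [0,0,0.5,0.0006,0.0004,0.1,1]
    - [0,0,0.5,0.0006,0.0004,0.125,1]
    - [0,0,0.5,0.0006,0.0004,0.145,1]
    - [0,0,0.5,0.0006,0.0004,0.155,1]
    - [0,0,0.5,0.0006,0.0004,0.158,1]

```text
time_s: 16.05
ee_pos: [0.4785, 0.0174, 0.0464]
eef_rot: [-3.142, 0.001, -0.003]
force: [-0.2, -0.8, 0.8]
grip_width: 0.0936
```

```bash
python3 - <<'E'
from h import *
shot('wrist','w13')
rel([.4785,.0178,.046],-.5)
c=load('w13');P=cloud(c);x,y,z=P[...,0],P[...,1],P[...,2]
m=(x>.44)&(x<.52)&(y>-.015)&(y<.05)&(z>.076)&(z<.09)
print('knob',m.sum(),P[m].mean(0),cv2.minEnclosingCircle(P[m][:,:2].astype(np.float32)*1000))
E
```

```text
t 16.1 pos [0.4787 0.0174 0.0467] rot [-179.9996    0.0157   -0.1634] F [-0.98    1.0259 -0.2331] w 0.0941
ROW turn [-0.    0.02  0.34] shift [-0.0002 -0.0004  0.0007] rows 0.01692667518654861
knob 1498 [0.4803 0.0176 0.0819] ((479.177490234375, 17.45717430114746), 13.025277137756348)
```

View pics/w13.png

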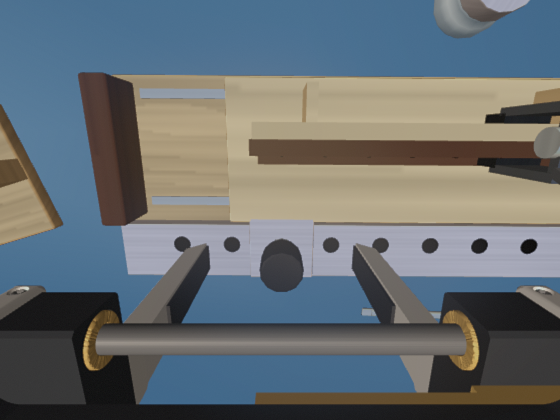

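Emit:
send_rows:
  series:
    - [0,0,0,0,0,0,-1]
    - [0,0,0,0,0,0,-1]
    - [0,0,0,0,0,0,-1]
    - [0,0,0,0,0,0,-1]
    - [0,0,0,0,0,0,-1]
    - [0,0,0,0,0,0,-1]
    - [0,0,0,0,0,0,-1]
    - [0,0,0,0,0,0,-1]
  force: 35

```text
time_s: 16.9
ee_pos: [0.4786, 0.0175, 0.0468]
eef_rot: [-3.142, 0.0, -0.003]
force: [-0.6, 0.8, -0.2]
grip_width: 0.0334
```

Emit:
send_rows:
  series:
    - [0,0,0,0,0,0,-1]
    - [0,0,0,0,0,0,-1]

```text
time_s: 17.1
ee_pos: [0.4786, 0.0175, 0.0468]
eef_rot: [-3.142, 0.0, -0.004]
force: [0.3, -0.6, 0.3]
grip_width: 0.025
```

```bash
python3 - <<'E'
from h import *
shot('wrist','w14')
rel([.4787,.0174,.0466],-.16)
E
```

```text
t 17.15 pos [0.4786 0.0175 0.0468] rot [-179.9979    0.0027   -0.1943] F [-0.5637  0.2226  0.7491] w 0.0256
ROW turn [-0.    0.   -0.03] shift [0.0001 0.0001 0.0002] rows 0.004598527502839359
```

View pics/w14.png

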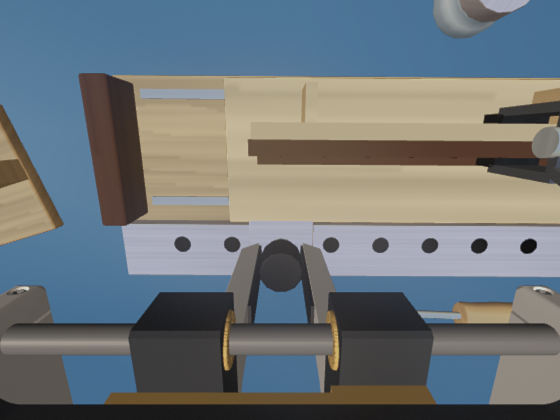

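Emit:
send_rows:
  series:
    - [0,0,0,0,0,-0.003,-1]
    - [0,0,0,0,0,-0.007,-1]
    - [0,0,0,0,0,-0.011,-1]
    - [0,0,0,0,0,-0.0125,-1]
    - [0,0,0,0,0,-0.0125,-1]

```text
time_s: 17.65
ee_pos: [0.4785, 0.0175, 0.0594]
eef_rot: [-3.142, 0.0, -0.003]
force: [1.2, 0.3, -4.9]
grip_width: 0.025
```

```bash
python3 - <<'E'
from h import *
shot('wrist','w15')
rel([.4787,.0174,.0466],-.16)
c=load('w15');P=cloud(c);x,y,z=P[...,0],P[...,1],P[...,2]
I=c['pixels'].astype(int)
m=(x>.46)&(x<.50)&(y>.008)&(y<.026)&(z>.07)&(z<.11)&(I.sum(-1)<200)
print('knob',m.sum(),np.median(P[m],0),np.percentile(P[m][:,2],[10,50,90]))
E
```

```text
t 17.7 pos [0.4786 0.0174 0.0593] rot [-179.9998    0.0007   -0.1971] F [ 1.17    0.383  -6.2269] w 0.0253
ROW turn [-0.    0.   -0.04] shift [0.0001 0.     0.0127] rows 0.2538031777546676
knob 1336 [0.4822 0.0177 0.0946] [0.083  0.0946 0.0955]
```

Emit:
send_rows:
  series:
    - [0,0,0,0,-0.002,0,-1]
    - [0,0,0,0,-0.006,0,-1]
    - [0,0,0,0,-0.012,0,-1]
    - [0,0,0,0,-0.019,0,-1]
    - [0,0,0,0,-0.026,0,-1]
    - [0,0,0,0,-0.032,0,-1]
    - [0,0,0,0,-0.036,0,-1]
    - [0,0,0,0,-0.036,0,-1]

```text
time_s: 18.5
ee_pos: [0.4788, 0.0542, 0.0594]
eef_rot: [-3.141, -0.0, -0.003]
force: [3.8, 2.3, -6.2]
grip_width: 0.0254
```

```bash
python3 - <<'E'
from h import *
shot('wrist','w16');shot('top','t16');shot('scene','s16')
rel([.479,.0534,.0466],-.2)
for f in ['t16','t3','s16','s3']:
    c=load(f);P=cloud(c);x,y,z=P[...,0],P[...,1],P[...,2]
    m=(x>.54)&(x<.566)&(y>-.2)&(y<.1)&(z>.084)&(z<.096)
    print(f,m.sum(),np.percentile(P[m][:,1],[1,99]))
for f in ['w16','w15']:
    c=load(f);P=cloud(c);x,y,z=P[...,0],P[...,1],P[...,2]
    m=(x>.54)&(x<.566)&(y>-.2)&(y<.1)&(z>.084)&(z<.096);print(f,P[m][:,1].max(),np.percentile(P[m][:,1],99.5))
E
```

```text
t 18.65 pos [0.4788 0.0536 0.0593] rot [-179.9816   -0.0115   -0.1976] F [ 2.7806  1.7778 -5.8081] w 0.0252
ROW turn [-0.02 -0.01  0.  ] shift [0.0002 0.0002 0.0127] rows 0.2548193193726532
t16 279 [-0.1278  0.0669]
t3 366 [-0.1638  0.031 ]
s16 402 [-0.1293  0.0662]
s3 474 [-0.1661  0.0296]
w16 0.07069855419476785 0.06903548262206081
w15 0.03382259191800534 0.032256706082547076
```

View pics/w16.png

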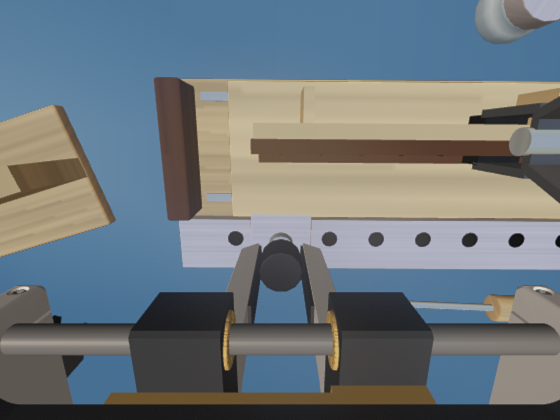

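Emit:
send_rows:
  series:
    - [0,0,0,0.0003,0,0.002,-1]
    - [0,0,0,0.0003,0,0.005,-1]
    - [0,0,0,0.0003,0,0.008,-1]
    - [0,0,0,0.0003,0,0.011,-1]
    - [0,0,0,0.0003,0,0.0127,-1]
    - [0,0,0,0.0003,0,0.0127,-1]
    - [0,0,0,0.0003,0,0.0127,-1]

```text
time_s: 19.35
ee_pos: [0.479, 0.0534, 0.0468]
eef_rot: [3.142, 0.0, -0.003]
force: [-1.3, 0.2, 1.3]
grip_width: 0.0251
```

```bash
python3 - <<'E'
from h import *
shot('wrist','w17');shot('top','t17');shot('scene','s17')
rel([.479,.0534,.0466],-.2)
for f in ['w14','w15','w17']:
    c=load(f);P=cloud(c);x,y,z=P[...,0],P[...,1],P[...,2];I=c['pixels'].astype(int)
    y0=.0175 if f!='w17' else .0536
    m=(x>.46)&(x<.50)&(abs(y-y0)<.009)&(z>.07)&(z<.11)&(I.sum(-1)<200)
    print(f,'knob',m.sum(),np.median(P[m],0),np.percentile(P[m][:,2],[10,50,90]))
c=load('t17');P=cloud(c);x,y,z=P[...,0],P[...,1],P[...,2]
m=(x>.54)&(x<.566)&(y>-.2)&(y<.1)&(z>.084)&(z<.096)
print(m.sum(),np.percentile(P[m][:,1],[1,99]))
s=cv2.imread('pics/s17.png');cv2.imwrite('pics/s17z.png',cv2.resize(s[140:270,180:340],None,fx=4.5,fy=4.5,interpolation=2))
E
```

```text
t 19.5 pos [0.479  0.0534 0.0468] rot [179.9945   0.0026  -0.1928] F [-1.648   0.1617  2.1142] w 0.0253
ROW turn [0.01 0.   0.01] shift [-0.      0.      0.0002] rows 0.0030548684835040264
w14 knob 1263 [0.4814 0.0177 0.0821] [0.0771 0.0821 0.083 ]
w15 knob 1343 [0.4821 0.0177 0.0946] [0.0833 0.0946 0.0955]
w17 knob 1170 [0.4808 0.0542 0.082 ] [0.0766 0.082  0.0829]
299 [-0.128   0.0667]
```

View pics/w17.png

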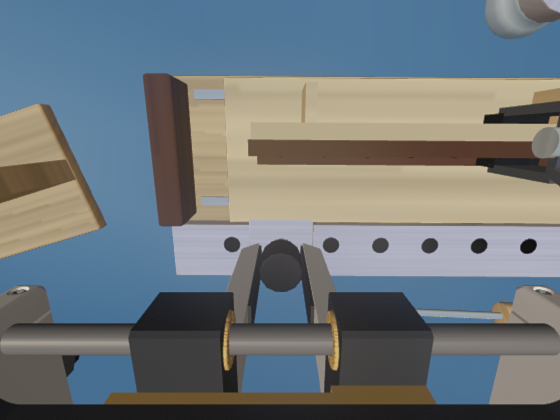

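View pics/s17z.png

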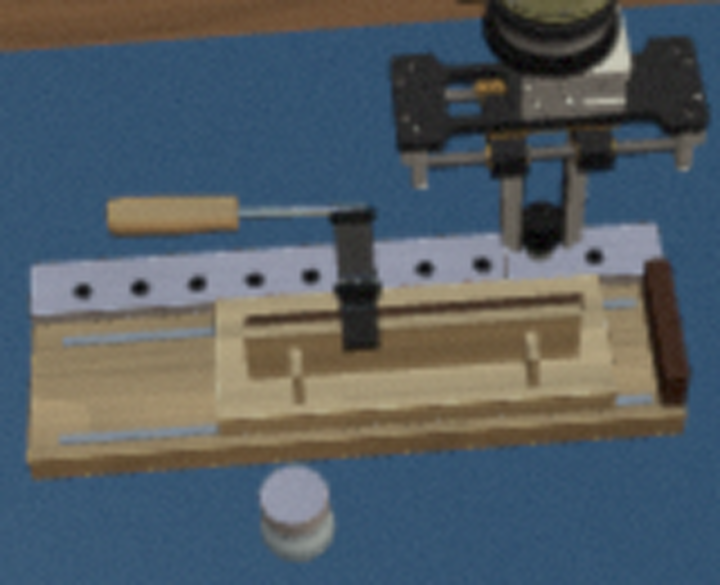

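Emit:
send_rows:
  series:
    - [0,0,0,0,0,0.0004,-1]
    - [0,0,0,0,0,0.0004,-1]
    - [0,0,0,0,0,0.0004,-1]
    - [0,0,0,0,0,0.0004,-1]

```text
time_s: 19.9
ee_pos: [0.4791, 0.0534, 0.0467]
eef_rot: [3.142, -0.0, -0.003]
force: [-4.3, -0.1, 8.3]
grip_width: 0.0253
```

```bash
python3 - <<'E'
from h import *
c=shot('top','t18');o=ctrl.get_obs();print(o['ee_pos'],o['force'],o['grip_width'],o['time_s'])
a=cv2.absdiff(cv2.imread('pics/t18.png'),cv2.imread('pics/t3.png'));cv2.imwrite('pics/d.png',a)
E
```

```text
[0.4791 0.0534 0.0467] [-4.3924  0.2423  7.5701] 0.0252328559307439 19.95
```

View pics/t18.png

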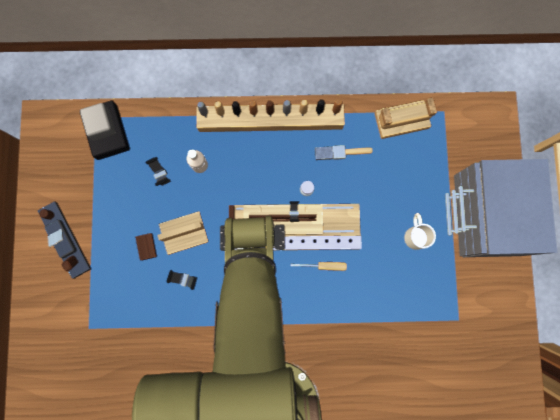

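```bash
python3 -c "
from station import ctrl
print(ctrl.hand_in()); print(ctrl.get_obs()['force'])"
```

```text
the job is handed in; nothing more can be done
None
the job is handed in; nothing more can be done
```

I did the job in the order asked and handed it in at about 20 s. The arm still holds the knob, and the pin is home in the next hole.

- **Clamp:** I took the parked clamp, the smallest, off its stand. It sits over fretboard and fence about 31 mm right of their middle, with the hinge about 28 mm above the top edge. On the first release it sat about 3 mm too high, so I squeezed it again, lowered it and let go.
- **Sled:** The knob was lifted about 12.5 mm. The fence ends then moved 36 to 37 mm left in both fixed cameras. With the pin lowered, the knob's top is back at 82 mm, the same as at the start.
- **Last reading:** The tool shows about 7.5 N upward, so the pin is on its stop, and about 4 N sideways. I left both as they were.
- **Fretboard and other things:** The fretboard looks seated in the last pictures, and nothing else appears to have moved. I judged both by eye only.

**What disagreed:** The fingertips measured about 12 mm behind the TCP, not 19 mm ahead of it. My first squeeze therefore closed in the air above the handles without touching them. I corrected every later grasp height for this. The cameras also differed by about 3 mm in the fence position, so I used the wrist view.

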